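# Hang the L-shaped display board level

## Task

Take the L-shaped wooden display board out of its rack and hang it on the stand's steel pin by the one hole that lets it hang level, with its pendants facing the way the pin points. Slide it gently along the pin until it is fully home against the post, let the pin take its weight, let go and leave it hanging level and still. Force nothing against the pin or post, and leave the goblet, hammer, block and ring tray alone.

Things in the scene. Friction and masses are not known exactly. Their poses are not given: they have to be found in the camera images.
- board: Loose L-shaped plate of one even wood, 10 mm thick along its x, about 0.13 kg; y along the bar, z up. Bar 160 mm long (y -80 to 80), 45 high (z 80 to 125). Leg 50 wide below the bar's -y end (y -80 to -30, z 0 to 80). Origin: at the foot's height, under the bar's middle, mid-thickness. Four holes go through the bar along x. Starts upright in the rack, axes as the rack's.
- hole_a (a point): Centre (mid-thickness) of the hole at the board's y = -48 mm, z = 112 mm, 13 mm below the top edge. All four holes are plain, 11 mm across, with 1 mm chamfers.
- hole_b (a point): Centre of the hole at the board's y = -20 mm, z = 112 mm.
- hole_c (a point): Centre of the hole at the board's y = +8 mm, z = 112 mm.
- hole_d (a point): Centre of the hole at the board's y = +36 mm, z = 112 mm.
- pendants (a point): Middle one of three small, practically weightless metal discs (12 to 18 mm across, 1.5 mm thick) on the leg's +x face, the front; at the board's x = 5, y = -55, z = 34 mm.
- stand: Fixed rigid stand: wooden post 24 x 36 mm (x, y), 226 mm high, on a foot 110 x 120 x 16 mm. Origin on the table, in the post's +x face, mid-width. A level steel pin, 8 mm in diameter, round-ended, sticks 55 mm out of that face along the stand's +x, about 210 mm above the table. The board goes on over its free end and slides to -x until its back (-x face) meets the post.
- post_mark (a point): Nominal place of the pin's axis in the post's face: mid-width, 210 mm above the table; axes as the stand's. The real pin is bolted tight, parallel to this, but up to 10 mm higher or lower and up to 13 mm to either side: different each time and not in the measured poses. See it or feel for it (the board's straight edges and inner corner are handy for that).
- rack: Fixed wooden rack, foot 120 x 200 x 12 mm, origin on the table under its middle. The board stands in it with 1.4 mm play front and back, foot 12 mm and top edge 137 mm above the table. Slot walls 42 mm high hold the leg (y -88 to -22); a block (y 55 to 77) bears the bar's other end, its walls 104 mm high. Lift 35 mm straight up to free the board.
- goblet: Bystander: brown goblet, 68 mm across, 115 mm high; origin under its foot.
- hammer: Bystander: hammer lying on the bench.
- doming_block: Bystander: wooden block, 50 mm cube; origin under its middle.
- ring_tray: Bystander: low dark wooden tray with compartments, 100 x 120 x 25 mm; origin under its middle.

How it is judged:
On the way, in this order (a step that is already met when the one before it is completed fails the run):
1. the board is lifted clear of the rack in the fingers (z of board in the frame of rack above 0.055 m and contact force between the fingers and board above 1 N and contact force between rack and board below 0.05 N), for 0.1 s.
2. one of its holes has been slid over the pin, the board still in the fingers (((x of hole_a in the frame of stand between 0 and 0.046 m and y of hole_a in the frame of stand between -0.0165 and 0.0165 m and z of hole_a in the frame of post_mark between -0.015 and 0.0125 m) or (x of hole_b in the frame of stand between 0 and 0.046 m and y of hole_b in the frame of stand between -0.0165 and 0.0165 m and z of hole_b in the frame of post_mark between -0.015 and 0.0125 m) or (x of hole_c in the frame of stand between 0 and 0.046 m and y of hole_c in the frame of stand between -0.0165 and 0.0165 m and z of hole_c in the frame of post_mark between -0.015 and 0.0125 m) or (x of hole_d in the frame of stand between 0 and 0.046 m and y of hole_d in the frame of stand between -0.0165 and 0.0165 m and z of hole_d in the frame of post_mark between -0.015 and 0.0125 m)) and contact force between the fingers and board above 1 N), for 0.1 s.
At the end, for the whole second after the job is handed in: The board hangs on the pin by one hole (hole centre within 16 mm of post_mark sideways, 12 in height), home on the post (gap under 4 mm), pendants outwards, bar level within 6 degrees, board upright within 8 and square to the pin within 11 degrees, let go and at rest (((x of hole_a in the frame of stand between 0.002 and 0.009 m and y of hole_a in the frame of stand between -0.0165 and 0.0165 m and z of hole_a in the frame of post_mark between -0.015 and 0.0125 m) or (x of hole_b in the frame of stand between 0.002 and 0.009 m and y of hole_b in the frame of stand between -0.0165 and 0.0165 m and z of hole_b in the frame of post_mark between -0.015 and 0.0125 m) or (x of hole_c in the frame of stand between 0.002 and 0.009 m and y of hole_c in the frame of stand between -0.0165 and 0.0165 m and z of hole_c in the frame of post_mark between -0.015 and 0.0125 m) or (x of hole_d in the frame of stand between 0.002 and 0.009 m and y of hole_d in the frame of stand between -0.0165 and 0.0165 m and z of hole_d in the frame of post_mark between -0.015 and 0.0125 m)) and angle between board's own y axis and vertical between 1.466 and 1.676 rad and angle between board's own z axis and vertical below 0.14 rad and angle between the x axis of board and the x axis of stand, either way round below 0.2 rad and y of pendants in the frame of stand below -0.015 m and linear speed of board below 0.01 m/s and angular speed of board below 0.1 rad/s and contact force between the fingers and board below 0.01 N); the robot touches nothing.
It fails at once if the board pressed on the stand (pin or post) with more than 18 N (contact force between board and stand above 18 N).
It fails at once if the arm or fingers push on the stand with more than 18 N (contact force between the arm and stand above 18 N).
It fails at once if a bystander moved more than 25 mm (distance of any of goblet, hammer, doming_block, ring_tray from where it was at the start of the episode above 0.025 m).
It also fails if it takes over 64 s, if anything falls off the work surface, if the arm or the gripper's body presses on something with over 40 N, if the wrist force passes 120 N, or if a joint passes its speed limit or range.

## Robot

A 7-joint arm with a two-finger parallel gripper is mounted at the origin on the work surface. World frame = base frame: x ahead of the robot, y to its left, z up, the work surface at z = 0. Lengths are in m, angles in rad, forces in N, time in s.
With the tool pointing down it reaches from about 0.425 to 0.875 m from the base axis. Payload 4.7 kg.
Tool frame: the origin (TCP) lies midway between the tips of the shut fingers; the grasp point (between the pads) lies 19 mm behind it; z points along the fingers, y is the direction in which the jaws open and shut (so a half turn about z gives the same grasp; the last joint's range is limited). The gripper opens to 87 mm and grips with 3 to 60 N. Pads are 19 mm wide; open, the fingers measure 117 mm over their backs; the gripper's body (75 mm by 190 mm) begins 51 mm behind the grasp point.
Start: joints at [1.149, 0.321, -0.07, 1.45, 0.023, 1.371, -0.057], TCP at [0.274, -0.589, 0.189] pointing down, gripper open.
Joint ranges: [-2.86, 2.86], [-0.3, 2.09], [-1.38, 1.24], [0.06, 2.45], [-1.56, 4.7], [0.09, 2.05], [-2.69, 2.69]. Speed limits (rad/s): [2.57, 2.57, 3.14, 3.14, 3.14, 3.14, 3.14].

## Interface

Orientations are given as a rotation vector (axis times angle).
In Python, from bench import ctrl, optics gives the robot as it stands. The module is installed in compiled form; this text tells all that it offers.
- The arm moves only by the tool step_arm, never from a script. Its argument "deltas" is a list of rows, each a list of 7 numbers: the turn, a rotation vector about the tool's x, y, z in degrees, then the shift along the tool's x, y, z in mm, then the finger opening in mm, from 0 to 87. A call has exactly 8 rows; each row is the pose to reach, as a shift and turn from the pose commanded when the call began, along the tool's axes at that moment; what a row does not reach only later rows make up. A row lasts 1/8 s, in which the tool goes at most 62.5 mm and 10.7 degrees, less where a joint would pass 70% of its speed; a pose out of reach is approached as far as the arm can. A call with a gripper value outside its range is refused whole. The fingers move at their own pace and stop on an object; "newtons" is the grip in N (left out, the last holds). Time passes only in rows, so rows that repeat a pose let the fingers close, or fill a call up. It gives the time, the measured TCP pose, the force and the opening at its end, in the units of the state.
- ctrl.get_state(): the state, without advancing time (a new reading comes with each control period).
- optics.get_image(name): name is "scene" or "top" or "wrist"; returns the picture (400x640x3 uint8, red, green, blue); there is no depth.
- optics.get_calibration(name): a dict with "K" (3x3 intrinsics, pixels), "k1" (the pictures are not rectified: a ray, as slopes to the right and down, at radius r is drawn at 1 + k1 r^2 times it, then the intrinsics apply), "R" (3x3) and "t" (3): a world point X has camera coordinates R X + t. Camera axes: x right, y down, z forward; pixel columns grow to the right and rows downward; lengths in m; the calibration is good to about 2 mm. A picture is of the moment at which its call begins: read the wrist's pose just before it. get_calibration takes no time and is no camera call; for the wrist camera it gives the pose at the moment of the call.
- ctrl.close_job(): hands the job in, once; it reports no verdict.
The state is a dict: "time": time; "joint_positions": joint angles; "qd": joint speeds; "joint_torque": joint torques, N m; "position": TCP position; "tool_rot": TCP orientation; "ft_force": force on the tool from outside, world axes, zero at the start; "torque": the same for the moment, N m; "grip_width": opening from 0.0 (shut) to 1.0 (fully open).
Only numpy, scipy, OpenCV 4.12 (cv2) and the standard library are available. Lean on these libraries where they do the work, as an engineer would, in place of code of your own. Each camera call takes 0.05 s, during which the arm holds its last target.

## Working session

There is one attempt and no reset: what is moved stays moved. The work goes in short steps, Python scripts to look and compute and a tool call to move; the robot and the scene stay as the last step left them, time stands still between calls to the robot, and variables do not carry over. Pictures are saved under pics/ and viewed, and the job is handed in when it is done.

Besides the shell and the picture viewer there is one more tool, called as a command line: name --pt "numbers of a row" for each row, then --argument value for the rest. step_arm: Moves the arm, as the interface text tells. Its arguments: {"type":"object","properties":{"deltas":{"type":"array"},"newtons":{"type":"number"}},"required":["deltas"]}

```bash
mkdir -p pics
cat > h.py <<'E'
import numpy as np,cv2
from bench import ctrl,optics
def snap(n,f):
    im=optics.get_image(n); cv2.imwrite('pics/'+f,im[:,:,::-1]); return im
def ray(c,u,v):
    K=np.array(c['K']);k=c['k1'];R=np.array(c['R']);t=np.array(c['t'])
    d=np.array([(u-K[0,2])/K[0,0],(v-K[1,2])/K[1,1]]);s=d.copy()
    for _ in range(50): s=d/(1+k*(s@s))
    o=-R.T@t; w=R.T@np.array([s[0],s[1],1]); return o,w/np.linalg.norm(w)
def onplane(c,u,v,p,n):
    o,w=ray(c,u,v);n=np.array(n,float); return o+w*(((np.array(p)-o)@n)/(w@n))
def onz(c,u,v,z): return onplane(c,u,v,[0,0,z],[0,0,1])
def two(c1,p1,c2,p2):
    o1,w1=ray(c1,*p1);o2,w2=ray(c2,*p2)
    a=np.linalg.lstsq(np.stack([w1,-w2],1),o2-o1,rcond=None)[0]
    A=o1+a[0]*w1;B=o2+a[1]*w2; return (A+B)/2,np.linalg.norm(A-B)
def proj(c,X):
    K=np.array(c['K']);k=c['k1'];x=np.array(c['R'])@np.array(X)+np.array(c['t']);s=x[:2]/x[2]
    s=s*(1+k*(s@s)); return np.array([K[0,0]*s[0]+K[0,2],K[1,1]*s[1]+K[1,2]])
E
python3 - <<'E'
from h import *
for n in ['scene','top','wrist']:
    snap(n,n+'0.png');c=optics.get_calibration(n);print(n,c)
print(ctrl.get_state())
E
```

```text
scene {'K': array([[395.19960723,   0.        , 322.3613077 ],
       [  0.        , 395.19960723, 193.64023863],
       [  0.        ,   0.        ,   1.        ]]), 'k1': -0.08237223937657273, 'R': array([[ 0.41137906,  0.91137636, -0.01266461],
       [ 0.61487159, -0.28774544, -0.73425846],
       [-0.67282999,  0.29427145, -0.67875189]]), 't': array([-0.24672644, -0.2717301 ,  1.62307712])}
top {'K': array([[436.18692368,   0.        , 311.10186295],
       [  0.        , 436.18692368, 198.86284029],
       [  0.        ,   0.        ,   1.        ]]), 'k1': -0.01795958435425129, 'R': array([[-9.86820842e-03, -9.99951307e-01,  3.61342933e-05],
       [-9.93655579e-01,  9.80202922e-03, -1.12037984e-01],
       [ 1.12032174e-01, -1.14151922e-03, -9.93703924e-01]]), 't': array([0.01280039, 0.58847291, 1.51089585])}
wrist {'K': array([[307.72945375,   0.        , 321.34552423],
       [  0.        , 307.72945375, 195.29372278],
       [  0.        ,   0.        ,   1.        ]]), 'k1': -0.05521592719304919, 'R': array([[ 0.42235442, -0.90642941, -0.00157296],
       [-0.87029889, -0.40600311,  0.27882129],
       [-0.25337044, -0.11639246, -0.96034172]]), 't': array([-0.64998241, -0.03416965,  0.39197164])}
{'time': 0.15, 'joint_positions': array([ 1.14906611,  0.32165684, -0.07015454,  1.45138313,  0.02259637,
        1.3707763 , -0.05692576]), 'qd': array([-0.00027545, -0.00046279,  0.00148676, -0.00223399, -0.00044533,
       -0.00115763,  0.00115951]), 'joint_torque': array([-6.62594957e-04, -4.91797256e+01, -4.05045524e-01, -3.12877214e+01,
       -6.39983034e-02,  4.04266943e-02,  1.50313076e-04]), 'position': array([ 0.27421154, -0.58882699,  0.1879165 ]), 'tool_rot': array([-3.06591823e+00, -6.78992916e-01,  5.77172249e-04]), 'ft_force': array([-0.57960813, -0.51295557,  0.54494408]), 'torque': array([-0.00364741, -0.05450399, -0.01450866]), 'grip_width': 1.0016490535425921}
```

View pics/scene0.png

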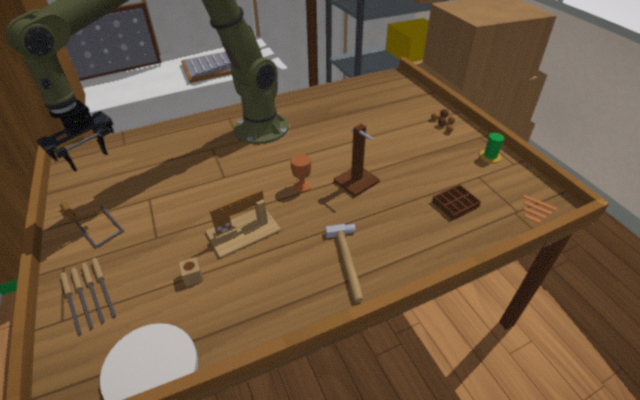

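View pics/top0.png

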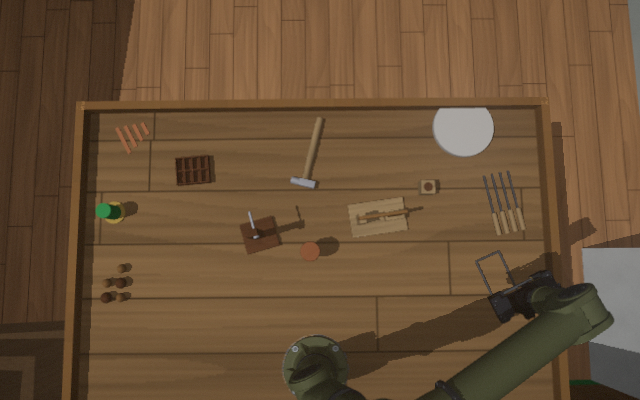

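View pics/wrist0.png

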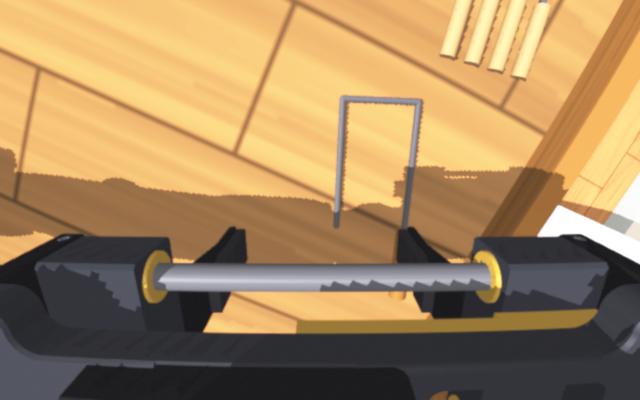

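Run:
```python
from h import *
s=cv2.imread('pics/scene0.png');t=cv2.imread('pics/top0.png')
a=cv2.resize(s[180:260,195:295],None,fx=6,fy=6,interpolation=2)
b=cv2.resize(t[190:245,340:430],None,fx=6,fy=6,interpolation=2)
e=cv2.resize(s[115:200,320:395],None,fx=6,fy=6,interpolation=2)
f=cv2.resize(t[200:260,230:325],None,fx=6,fy=6,interpolation=2)
for n,i in zip('abef',[a,b,e,f]): cv2.imwrite(f'pics/z0{n}.png',i)
for n in ['scene','top']:
    c=optics.get_calibration(n);print(n,ray(c,320,200))
```

```text
scene (array([ 1.36063217, -0.3309537 ,  0.89902183]), array([-0.66529493,  0.28415333, -0.69039086]))
top (array([0.41559676, 0.00875626, 1.56731399]), array([ 0.10921724, -0.0215104 , -0.99378514]))
```

View pics/z0a.png

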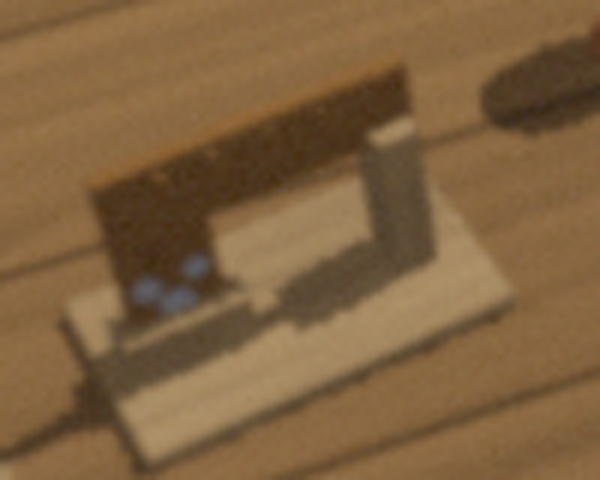

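View pics/z0b.png

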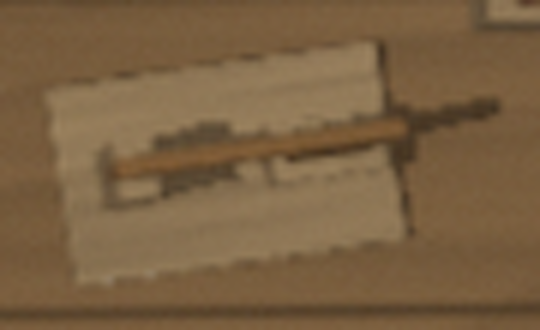

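View pics/z0e.png

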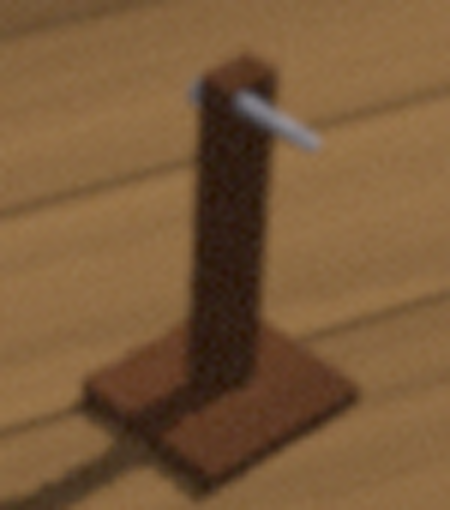

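View pics/z0f.png

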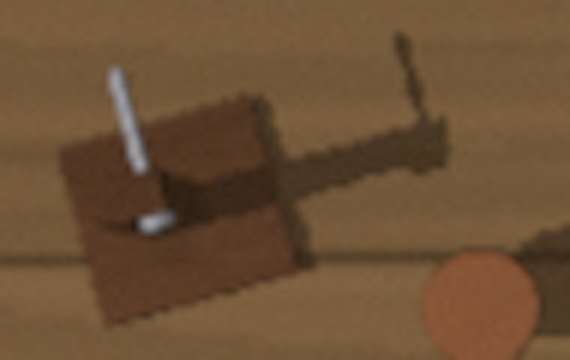

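Run:
```python
from h import *
from scipy.spatial.transform import Rotation as Ro
st=ctrl.get_state();T=Ro.from_rotvec(st['tool_rot']).as_matrix()
print('T',T.round(3))
c=optics.get_calibration('wrist');R=np.array(c['R']);o=-R.T@np.array(c['t'])
print('cam in tool',(T.T@(o-st['position'])).round(4),(T.T@R.T).round(3))
c=optics.get_calibration('top');s=optics.get_calibration('scene')
# top crop b: px=340+x/6-..., f: 230,200
B=lambda x,y,z:onz(c,340+(x+.5)/6-.5,190+(y+.5)/6-.5,z)
F=lambda x,y,z:onz(c,230+(x+.5)/6-.5,200+(y+.5)/6-.5,z)
print('rack foot corners');q=[B(48,92,.012),B(378,42,.012),B(408,235,.012),B(80,283,.012)]
for i in q:print(i.round(4))
print('rack mid',np.mean(q,0).round(4))
l=B(113,168,.137);r=B(407,128,.137);print('board top',l.round(4),r.round(4),np.linalg.norm(l-r),np.degrees(np.arctan2(-(l-r)[0],(l-r)[1])),(l+r)/2)
q=[F(62,150,.016),F(250,97,.016),F(298,268,.016),F(108,326,.016)]
for i in q:print(i.round(4))
print('stand mid',np.mean(q,0).round(4))
a=F(115,68,.21);b=F(141,170,.21);print('pin',a,b,np.linalg.norm(a-b),np.degrees(np.arctan2((a-b)[1],(a-b)[0])))
E_=lambda x,y:(320+(x+.5)/6-.5,115+(y+.5)/6-.5)
Fp=lambda x,y:(230+(x+.5)/6-.5,200+(y+.5)/6-.5)
print('tip',two(c,Fp(115,68),s,E_(320,145)),'root',two(c,Fp(141,170),s,E_(240,100)))
g=onz(c,310,251,.115);print('goblet',g)
A_=lambda x,y:(195+(x+.5)/6-.5,180+(y+.5)/6-.5)
Bp=lambda x,y:(340+(x+.5)/6-.5,190+(y+.5)/6-.5)
print(two(c,Bp(113,168),s,A_(405,65)),two(c,Bp(407,128),s,A_(92,188)))
```

```text
T [[ 0.906  0.422 -0.001]
 [ 0.422 -0.906  0.001]
 [-0.    -0.001 -1.   ]]
cam in tool [ 0.0766  0.0007 -0.197 ] [[ 0.    -0.96  -0.279]
 [ 1.     0.    -0.   ]
 [ 0.    -0.279  0.96 ]]
rack foot corners
[ 0.5678 -0.1235  0.012 ]
[ 0.5959 -0.3218  0.012 ]
[ 0.4804 -0.3358  0.012 ]
[ 0.454  -0.1403  0.012 ]
rack mid [ 0.5245 -0.2304  0.012 ]
board top [ 0.5134 -0.1477  0.137 ] [ 0.5338 -0.3096  0.137 ] 0.16318805735964903 7.162554833070268 [ 0.52361346 -0.22864689  0.137     ]
[0.5009 0.2611 0.016 ]
[0.5313 0.1496 0.016 ]
[0.43   0.1213 0.016 ]
[0.3971 0.2332 0.016 ]
stand mid [0.4648 0.1913 0.016 ]
pin [0.53266389 0.20228195 0.21      ] [0.47949585 0.18848577 0.21      ] 0.05492880852931817 14.546443376785767
tip (array([0.5314803 , 0.20019104, 0.21965465]), np.float64(0.0015702607508892184)) root (array([0.47819272, 0.18540473, 0.2184403 ]), np.float64(0.004282818097128918))
goblet [0.40587074 0.01244374 0.115     ]
(array([ 0.51345509, -0.14961735,  0.13133804]), np.float64(0.002710691865084621)) (array([ 0.53421025, -0.30954434,  0.1337083 ]), np.float64(0.0015818061535224541))
```

step_arm --pt "0 0 -9 45 -20.6 0 87" --pt "0 0 -18 90 -41.2 0 87" --pt "0 0 -27 135 -61.9 0 87" --pt "0 0 -36 180 -82.5 0 87" --pt "0 0 -45 225 -103 0 87" --pt "0 0 -54 270 -124 0 87" --pt "0 0 -63 315 -144.4 0 87" --pt "0 0 -72.5 360 -165 0 87" --newtons 10

```text
time: 1.15
position: [0.5317, -0.2864, 0.1886]
tool_rot: [-2.066, -2.367, 0.0]
ft_force: [0.4, -0.5, 0.6]
grip_width: 0.999
```

```bash
cat >> h.py <<'E'
from scipy.spatial.transform import Rotation as Ro
def pose():
    st=ctrl.get_state();return np.array(st['position']),Ro.from_rotvec(st['tool_rot']).as_matrix(),st
E
python3 - <<'E'
from h import *
snap('wrist','w1.png');p,T,st=pose();print(p.round(4),np.degrees(np.arctan2(T[1,0],T[0,0])),st['time'],T.round(3),st['joint_positions'].round(2),np.abs(st['qd']).max())
c=optics.get_calibration('wrist')
yaw=np.radians(7.5);M=np.array([.5238,-.2296,.137]);ay=np.array([-np.sin(yaw),np.cos(yaw),0])
print([proj(c,M+ay*d).round(0) for d in (-.08,-.058,0,.08)])
E
```

```text
[ 0.5371 -0.2777  0.1887] 98.64722056013595 1.2 [[-0.15   0.989  0.004]
 [ 0.989  0.15   0.005]
 [ 0.005  0.004 -1.   ]] [ 0.81  0.25 -0.45  1.56  0.1   1.35  0.51] 0.10563800755144351
[array([312., 233.]), array([312., 209.]), array([313., 141.]), array([315.,  32.])]
```

View pics/w1.png

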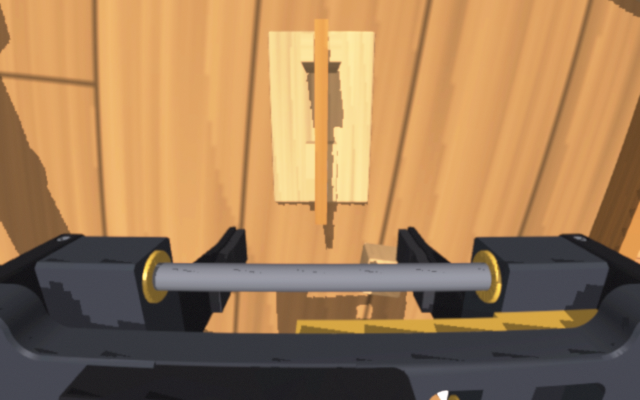

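Run:
```python
from h import *
for k in range(3): c=optics.get_calibration('wrist'); im=snap('wrist',f'w2.png')
p,T,st=pose();print(p.round(4),np.degrees(np.arctan2(T[1,0],T[0,0])),np.abs(st['qd']).max())
h=cv2.cvtColor(im,cv2.COLOR_RGB2HSV)
for v in (20,22,40,60,100,140,180,200,215,220,224): print(v,[tuple(im[v,u]) for u in (300,315,321,327,340)] if v in(60,180) else '')
cv2.imwrite('pics/w2z.png',cv2.resize(im[10:240,250:390,::-1],None,fx=2.5,fy=2.5))
```

```text
[ 0.5315 -0.2865  0.1884] 97.5882025740822 0.0461463707957168
20 
22 
40 
60 [(np.uint8(253), np.uint8(230), np.uint8(161)), (np.uint8(241), np.uint8(171), np.uint8(87)), (np.uint8(234), np.uint8(163), np.uint8(83)), (np.uint8(178), np.uint8(138), np.uint8(95)), (np.uint8(253), np.uint8(229), np.uint8(159))]
100 
140 
180 [(np.uint8(250), np.uint8(221), np.uint8(151)), (np.uint8(234), np.uint8(163), np.uint8(84)), (np.uint8(233), np.uint8(160), np.uint8(81)), (np.uint8(166), np.uint8(130), np.uint8(90)), (np.uint8(252), np.uint8(226), np.uint8(156))]
200 
215 
220 
224
```

View pics/w2z.png

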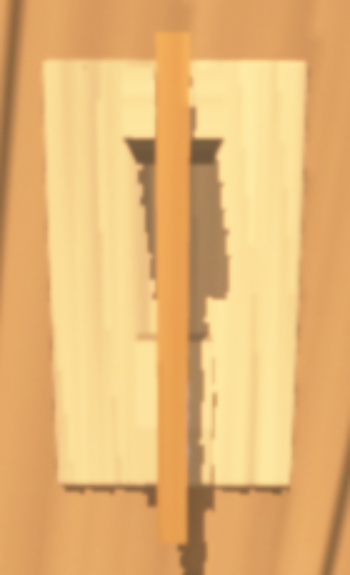

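Run:
```python
from h import *
c=optics.get_calibration('wrist');p,T,st=pose()
f=onz(c,319.0,22.6,.137);n=onz(c,319.4,227,.137);d=f-n
print(f.round(4),n.round(4),np.linalg.norm(d),np.degrees(np.arctan2(-d[0],d[1])))
g=n+d/np.linalg.norm(d)*.022;print('grip pt',g, 'tool delta',(T.T@(g-p))*1000)
```

```text
[ 0.5122 -0.1521  0.137 ] [ 0.5335 -0.3114  0.137 ] 0.16065202079505342 7.613255928153174
grip pt [ 0.53057738 -0.28954473  0.137     ] tool delta [-2.86865982 -1.26944639 51.39115505]
```

step_arm --pt "0 0 0 -3 -1.3 20 87" --pt "0 0 0 -3 -1.3 40 87" --pt "0 0 0 -3 -1.3 60 87" --pt "0 0 0 -3 -1.3 75 87" --pt "0 0 0 -3 -1.3 80 87" --pt "0 0 0 -3 -1.3 80 87" --pt "0 0 0 -3 -1.3 80 60" --pt "0 0 0 -3 -1.3 80 40" --newtons 15

```text
time: 2.35
position: [0.5307, -0.2911, 0.1095]
tool_rot: [2.071, 2.36, 0.0]
ft_force: [0.0, -0.1, 0.6]
grip_width: 0.853
```

step_arm --pt "0 0 0 0 0 0 20" --pt "0 0 0 0 0 0 5" --pt "0 0 0 0 0 0 0" --pt "0 0 0 0 0 0 0" --pt "0 0 0 0 0 0 0" --pt "0 0 0 0 0 0 0" --pt "0 0 0 0 0 0 0" --pt "0 0 0 0 0 0 0" --newtons 50

```text
time: 3.35
position: [0.5302, -0.2909, 0.1088]
tool_rot: [2.072, 2.361, -0.0]
ft_force: [-0.4, -0.7, 0.0]
grip_width: 0.022
```

Run:
```python
from h import *
snap('wrist','w3.png');p,T,st=pose();print(p.round(4),st['grip_width'],st['ft_force'])
```

```text
[ 0.5302 -0.2908  0.1087] 0.011692170268954628 [-0.1205312  -0.91019771 -0.12521401]
```

View pics/w3.png

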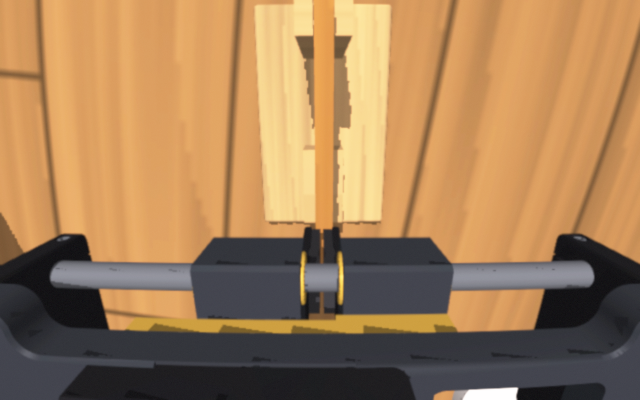

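step_arm --pt "0 0 0 0 0 -4 0" --pt "0 0 0 0 0 -12 0" --pt "0 0 0 0 0 -25 0" --pt "0 0 0 0 0 -40 0" --pt "0 0 0 0 0 -55 0" --pt "0 0 0 0 0 -70 0" --pt "0 0 0 0 0 -80 0" --pt "0 0 0 0 0 -80 0" --newtons 55

```text
time: 4.4
position: [0.5307, -0.2911, 0.1898]
tool_rot: [2.071, 2.36, 0.0]
ft_force: [-0.8, 0.2, -0.6]
grip_width: 0.002
```

Run:
```python
from h import *
snap('wrist','w4.png');im=snap('scene','s4.png');p,T,st=pose();print(p.round(4),st['grip_width'],st['ft_force'],st['torque'])
cv2.imwrite('pics/s4z.png',cv2.resize(im[120:260,180:320,::-1],None,fx=4,fy=4))
```

```text
[ 0.5299 -0.2908  0.1884] 0.00542897031343919 [ 0.10421562 -0.28102735 -0.40580195] [-0.02618381 -0.12828841 -0.06136488]
```

View pics/w4.png

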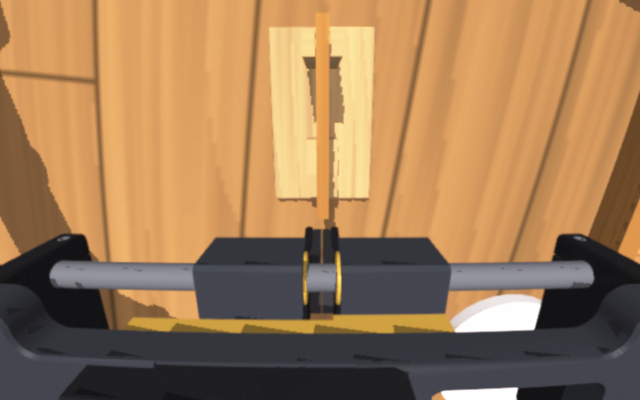

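View pics/s4z.png

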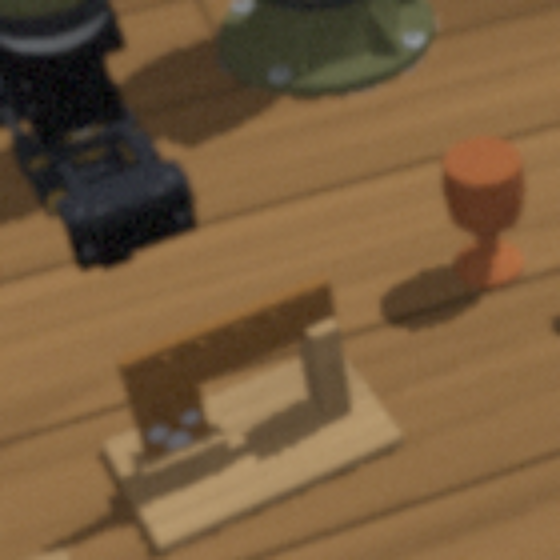

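Run:
```python
from h import *
p,T,st=pose();c=optics.get_calibration('wrist');s=optics.get_calibration('scene');t=optics.get_calibration('top')
for dz in (0,-.019,-.07): 
  X=p+T@[0,0,dz]; print(dz,proj(c,X),proj(s,X),proj(t,X))
im=snap('top','t4.png');cv2.imwrite('pics/t4z.png',cv2.resize(im[170:300,320:480,::-1],None,fx=4,fy=4))
R=np.array(c['R']);o=-R.T@np.array(c['t']);print('cam in tool',(T.T@(o-p)).round(4),(T.T@R.T).round(3))
d=T.T@R.T@[0,0,1];print(d)
for q in ([.274,-.589,.189],[.274,-.589,.119+.14]):print(proj(s,q),proj(t,q))
```

```text
0 [320.66494855 221.50953059] [211.94929651 193.43819619] [405.09540367 210.83020606]
-0.019 [320.59302829 232.4580154 ] [210.5104722 188.1742425] [406.39517417 210.31183407]
-0.07 [320.31126826 275.45701784] [206.48868592 173.39083724] [410.06821637 208.84685876]
cam in tool [ 0.0758  0.0005 -0.197 ] [[ 0.    -0.96  -0.278]
 [ 1.     0.    -0.   ]
 [ 0.    -0.278  0.96 ]]
[-2.78453976e-01 -1.69759043e-04  9.60449558e-01]
[ 95.2252203 169.1627946] [503.19123079 291.61303502]
[ 85.83658117 150.14996372] [513.50297268 293.94195851]
```

View pics/t4z.png

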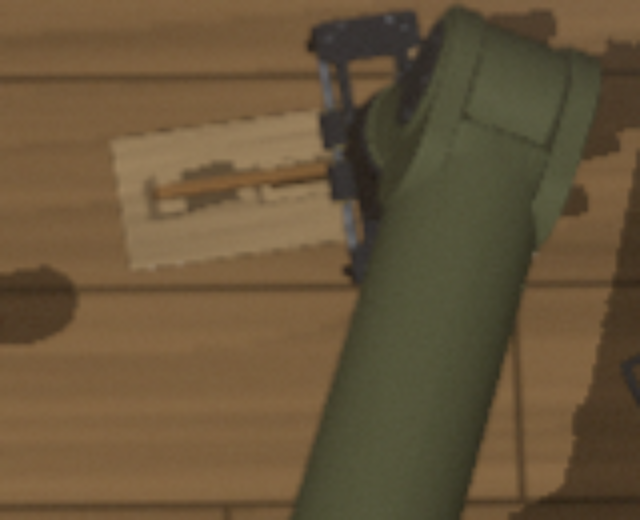

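Run:
```python
from h import *
for k in ('3','4'):
  im=cv2.imread(f'pics/w{k}.png');cv2.imwrite(f'pics/w{k}z.png',cv2.resize(im[200:330,260:390],None,fx=4,fy=4))
im=cv2.imread('pics/s4.png');cv2.imwrite('pics/s4zz.png',cv2.resize(im[140:240,170:270],None,fx=6,fy=6))
```

```text
(no output)
```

View pics/w3z.png

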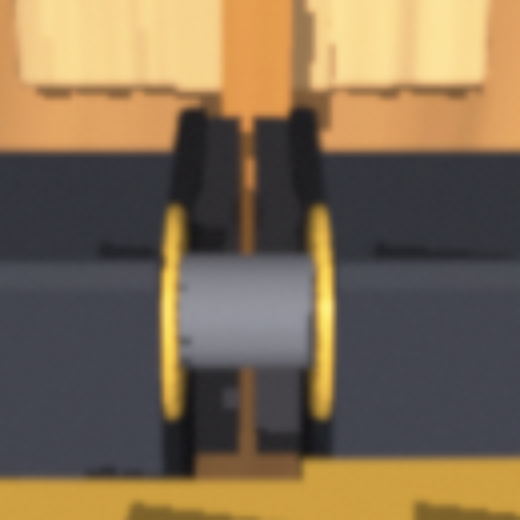

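View pics/w4z.png

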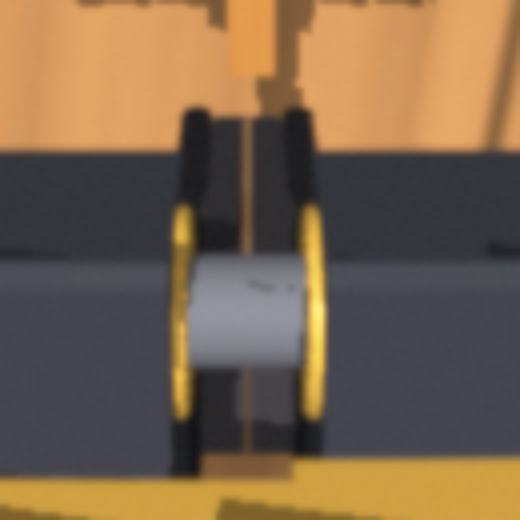

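View pics/s4zz.png

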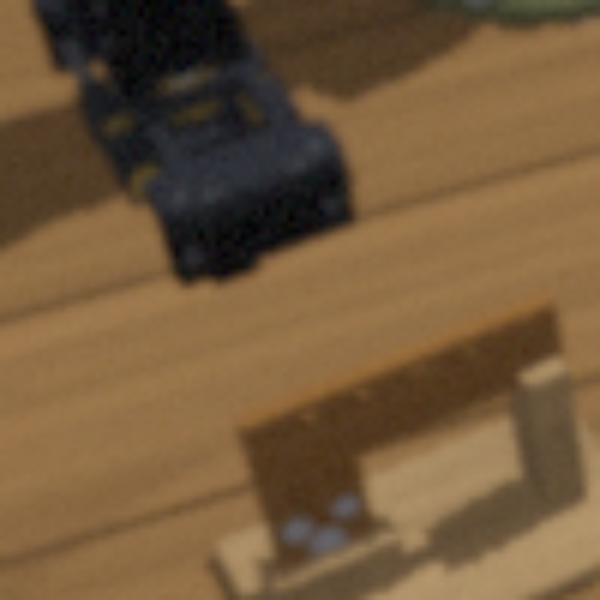

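Run:
```python
from h import *
p,T,st=pose();c=optics.get_calibration('wrist');s=optics.get_calibration('scene')
for z in (0,-.019,-.04,-.07):
  print(z,[proj(c,p+T@[x,0,z]).round(0) for x in (.0095,0,-.0095)])
for y in (-.095,.095):
 for x in (-.0375,.0375): print(x,y,proj(s,p+T@[x,y,-.07]).round(1),((proj(s,p+T@[x,y,-.07])-[170,140])*6).round())
```

```text
0 [array([321., 208.]), array([321., 221.]), array([321., 234.])]
-0.019 [array([321., 218.]), array([321., 232.]), array([321., 246.])]
-0.04 [array([321., 231.]), array([321., 247.]), array([321., 262.])]
-0.07 [array([320., 257.]), array([320., 275.]), array([320., 293.])]
-0.0375 -0.095 [181.5 159.3] [ 69. 116.]
0.0375 -0.095 [207.9 150.1] [228.  61.]
-0.0375 0.095 [205.  200.5] [210. 363.]
0.0375 0.095 [234.2 189.1] [385. 295.]
```

Run:
```python
from h import *
s=optics.get_calibration('scene');t=optics.get_calibration('top')
p=np.array([.27421,-.58883,.1879]);T=Ro.from_rotvec([-3.06592,-.67899,.000577]).as_matrix()
for n,c,x0,y0 in (('scene',s,30,90),('top',t,470,250)):
  im=cv2.imread(f'pics/{n}0.png');im=cv2.resize(im[y0:y0+100,x0:x0+110],None,fx=6,fy=6)
  for y in (-.0435,.0435):
    for z,col in ((0,(0,0,255)),(-.04,(0,255,0)),(-.07,(255,0,0))):
      q=(proj(c,p+T@[0,y,z])-[x0,y0])*6; cv2.circle(im,tuple(int(v) for v in q),4,col,-1)
  cv2.imwrite(f'pics/m_{n}.png',im)
```

```text
(no output)
```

View pics/m_scene.png

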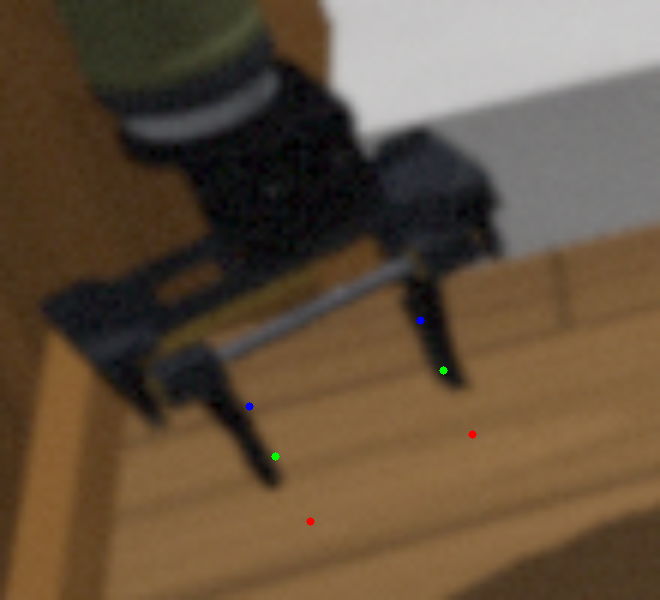

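View pics/m_top.png

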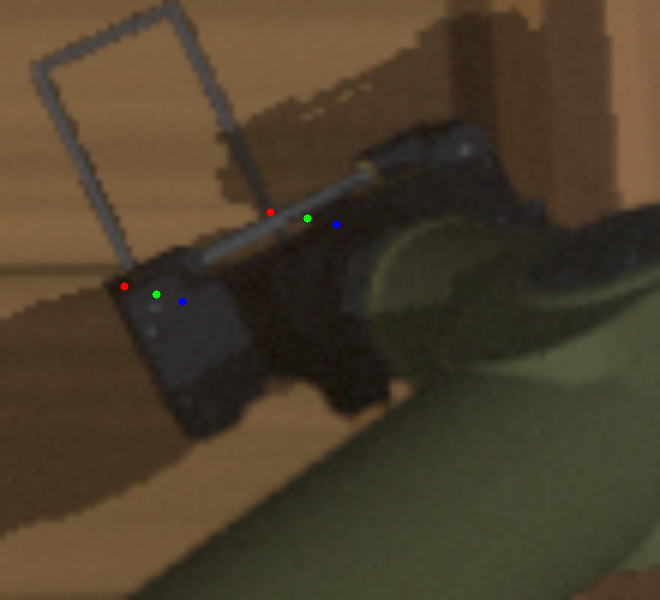

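step_arm --pt "0 0 0 1 0 0 70" --pt "0 0 0 1 0 0 70" --pt "0 0 0 1 0 0 70" --pt "0 0 0 1 0 0 70" --pt "0 0 0 1 0 20 70" --pt "0 0 0 1 0 40 70" --pt "0 0 0 1 0 55 70" --pt "0 0 0 1 0 60 70" --newtons 50

```text
time: 5.55
position: [0.529, -0.2894, 0.1266]
tool_rot: [-2.07, -2.359, 0.001]
ft_force: [0.1, -0.4, 0.1]
grip_width: 0.778
```

step_arm --pt "0 0 0 0 0 12 70" --pt "0 0 0 0 0 24 70" --pt "0 0 0 0 0 36 70" --pt "0 0 0 0 0 45 70" --pt "0 0 0 0 0 48 70" --pt "0 0 0 0 0 48 70" --pt "0 0 0 0 0 48 0" --pt "0 0 0 0 0 48 0"

```text
time: 6.55
position: [0.5303, -0.29, 0.0812]
tool_rot: [2.071, 2.361, 0.0]
ft_force: [0.0, 0.0, 0.4]
grip_width: 0.661
```

step_arm --pt "0 0 0 0 0 0 0" --pt "0 0 0 0 0 0 0" --pt "0 0 0 0 0 0 0" --pt "0 0 0 0 0 0 0" --pt "0 0 0 0 0 0 0" --pt "0 0 0 0 0 0 0" --pt "0 0 0 0 0 0 0" --pt "0 0 0 0 0 0 0"

```text
time: 7.55
position: [0.53, -0.2899, 0.0808]
tool_rot: [2.072, 2.361, -0.0]
ft_force: [0.4, -0.2, -0.2]
grip_width: 0.112
```

Run:
```python
from h import *
snap('wrist','w5.png');p,T,st=pose();print(p.round(4),st['grip_width'],st['ft_force'])
```

```text
[ 0.53   -0.2899  0.0807] 0.10962586284629125 [-0.11995505  0.52868114 -0.24610249]
```

View pics/w5.png

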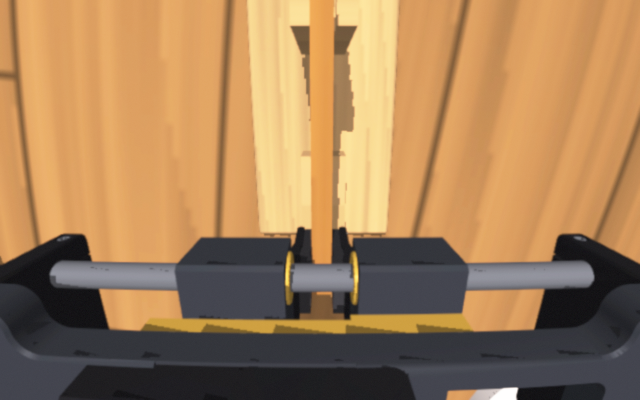

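step_arm --pt "0 0 0 0 0 -4 0" --pt "0 0 0 0 0 -12 0" --pt "0 0 0 0 0 -25 0" --pt "0 0 0 0 0 -40 0" --pt "0 0 0 0 0 -60 0" --pt "0 0 0 0 0 -80 0" --pt "0 0 0 0 0 -100 0" --pt "0 0 0 0 0 -120 0" --newtons 55

```text
time: 8.6
position: [0.5301, -0.2899, 0.2024]
tool_rot: [2.072, 2.361, -0.0]
ft_force: [-0.2, 0.7, -1.6]
grip_width: 0.109
```

Run:
```python
from h import *
snap('wrist','w6.png');im=snap('scene','s6.png');p,T,st=pose();print(p.round(4),st['grip_width'],st['ft_force'],st['torque'])
cv2.imwrite('pics/s6z.png',cv2.resize(im[120:260,180:320,::-1],None,fx=4,fy=4))
```

```text
[ 0.5316 -0.2905  0.2042] 0.11656489637842894 [ 0.17810259 -0.54568115 -1.35458102] [-0.0057773  -0.09702479 -0.02642767]
```

View pics/w6.png

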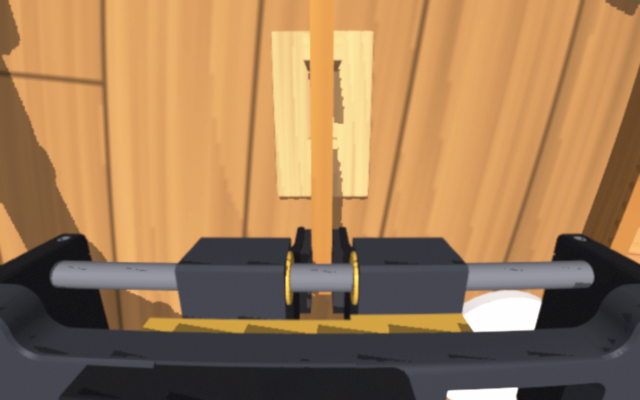

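View pics/s6z.png

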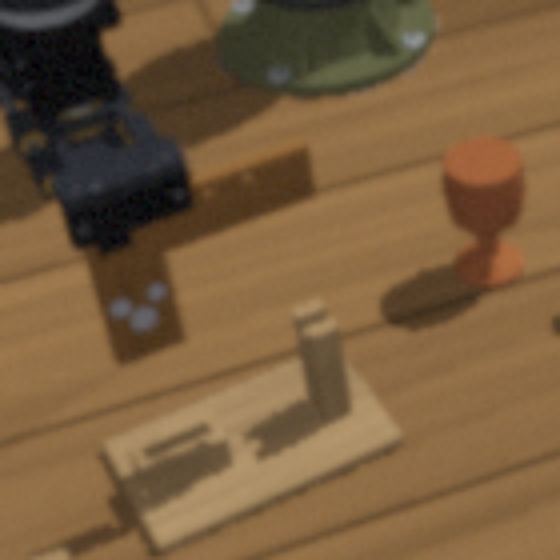

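step_arm --pt "0 0 0 12 1 -15 0" --pt "0 0 -0.8 40 4 -35 0" --pt "0 0 -1.8 85 9 -35 0" --pt "0 0 -2.8 140 14 -35 0" --pt "0 0 -3.8 198 20 -35 0" --pt "0 0 -4.8 256 26 -35 0" --pt "0 0 -5.8 310 32 -35 0" --pt "0 0 -6.8 360 37 -35 0"

```text
time: 9.7
position: [0.5185, 0.0765, 0.2369]
tool_rot: [1.922, 2.484, 0.0]
ft_force: [0.2, -0.1, -2.1]
grip_width: 0.108
```

step_arm --pt "0 0 -0.4 32 3 0 0" --pt "0 0 -0.7 55 6 0 0" --pt "0 0 -1 72 8 0 0" --pt "0 0 -1 82 9 0 0" --pt "0 0 -1 86 9 0 0" --pt "0 0 -1 86 9 0 0" --pt "0 0 -1 86 9 0 0" --pt "0 0 -1 86 9 0 0"

```text
time: 10.7
position: [0.5076, 0.1567, 0.2356]
tool_rot: [-1.908, -2.496, 0.0]
ft_force: [-0.1, 0.3, -1.2]
grip_width: 0.11
```

Run:
```python
from h import *
im=snap('wrist','w7.png');p,T,st=pose();print(p.round(4),np.degrees(np.arctan2(T[1,0],T[0,0])),st['grip_width'],st['ft_force'],st['time'],T.round(4))
im=snap('scene','s7.png')
cv2.imwrite('pics/s7z.png',cv2.resize(im[90:210,290:420,::-1],None,fx=5,fy=5))
im=snap('top','t7.png')
cv2.imwrite('pics/t7z.png',cv2.resize(im[170:270,220:330,::-1],None,fx=5,fy=5))
```

```text
[0.5076 0.1569 0.2357] 105.21359440162865 0.11203153689709122 [ 0.48630759 -0.24423724 -0.78018823] 10.75 [[-2.624e-01  9.650e-01 -1.000e-04]
 [ 9.650e-01  2.624e-01 -1.000e-04]
 [-1.000e-04 -1.000e-04 -1.000e+00]]
```

View pics/w7.png

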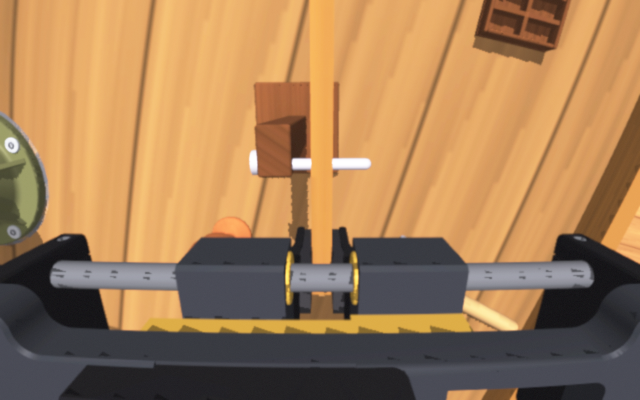

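View pics/s7z.png

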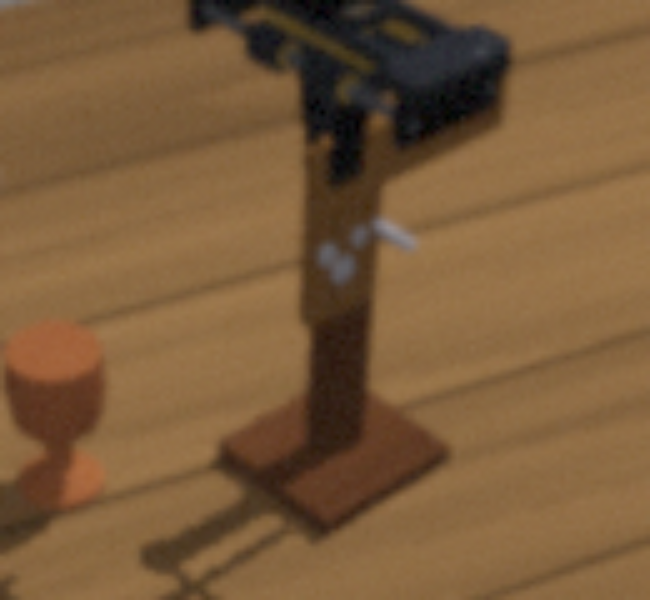

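View pics/t7z.png

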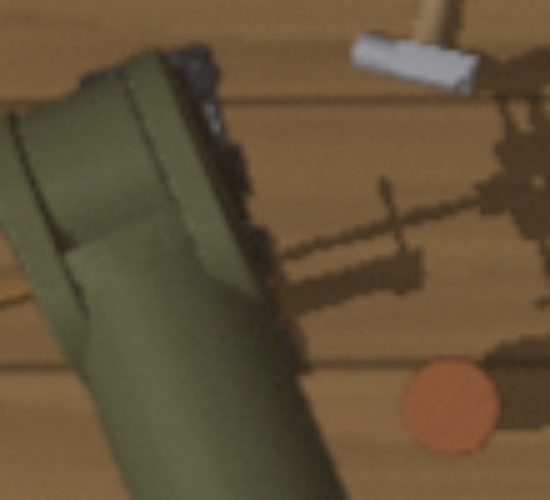

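```bash
cat > pin.py <<'E'
from h import *
def pin(im,c,z=.218,lo=338,hi=366,show=True):
    h=cv2.cvtColor(im,cv2.COLOR_RGB2HSV);m=((h[:,:,1]<60)&(h[:,:,2]>150)).astype(float)
    g=255-h[:,:,1].astype(float)
    us=[];vs=[];ws=[]
    for u in range(lo,hi):
        col=m[120:215,u]; r=np.nonzero(col)[0]
        if len(r)<3: continue
        us.append(u);vs.append(r.mean()+120);ws.append(len(r))
    a=np.polyfit(us,vs,1); 
    P=onz(c,lo,np.polyval(a,lo),z);Q=onz(c,hi,np.polyval(a,hi),z);d=Q-P
    print('n',len(us),'w',np.mean(ws),'fit',a,'yaw',np.degrees(np.arctan2(d[1],d[0])))
    return a,P,Q
E
python3 - <<'E'
from pin import *
im=cv2.imread('pics/w7.png')[:,:,::-1].copy();c=optics.get_calibration('wrist');p,T,st=pose()
cv2.imwrite('pics/w7z.png',cv2.resize(im[70:190,240:390,::-1],None,fx=5,fy=5,interpolation=cv2.INTER_NEAREST))
for z in (.208,.218,.222):
    a,P,Q=pin(im,c,z); tip=onz(c,370.5,np.polyval(a,370),z)
    l=T.T@(tip-p);print(z,'tip rel TCP in tool (mm)',(l*1000).round(1), 'tip',tip.round(4))
# board edges at top (z top = p_z-.0687+.125)
zt=p[2]-.0687+.125
for v in (20,60,100,140,200):
    row=im[v].astype(int);h=cv2.cvtColor(im[v:v+1],cv2.COLOR_RGB2HSV)[0]
    print(v,[tuple(row[u]) for u in range(306,338,3)])
E
```

```text
n 28 w 11.964285714285714 fit [-3.69458128e-03  1.64780788e+02] yaw 15.534505514582577
0.208 tip rel TCP in tool (mm) [35.1 36.7 27.7] tip [0.5337 0.2007 0.208 ]
n 28 w 11.964285714285714 fit [-3.69458128e-03  1.64780788e+02] yaw 15.534505514582571
0.218 tip rel TCP in tool (mm) [36.9 35.1 17.7] tip [0.5317 0.202  0.218 ]
n 28 w 11.964285714285714 fit [-3.69458128e-03  1.64780788e+02] yaw 15.534505514582523
0.222 tip rel TCP in tool (mm) [37.6 34.4 13.7] tip [0.5308 0.2025 0.222 ]
20 [(np.int64(218), np.int64(156), np.int64(97)), (np.int64(235), np.int64(171), np.int64(98)), (np.int64(248), np.int64(184), np.int64(94)), (np.int64(247), np.int64(182), np.int64(94)), (np.int64(245), np.int64(179), np.int64(91)), (np.int64(244), np.int64(177), np.int64(88)), (np.int64(243), np.int64(172), np.int64(88)), (np.int64(241), np.int64(172), np.int64(89)), (np.int64(242), np.int64(172), np.int64(90)), (np.int64(241), np.int64(174), np.int64(94)), (np.int64(231), np.int64(171), np.int64(104))]
60 [(np.int64(224), np.int64(165), np.int64(101)), (np.int64(231), np.int64(168), np.int64(98)), (np.in
[... 1237 characters left out ...]
(87)), (np.int64(240), np.int64(170), np.int64(86)), (np.int64(240), np.int64(171), np.int64(87)), (np.int64(182), np.int64(115), np.int64(66)), (np.int64(159), np.int64(97), np.int64(60))]
200 [(np.int64(138), np.int64(100), np.int64(63)), (np.int64(226), np.int64(165), np.int64(99)), (np.int64(238), np.int64(168), np.int64(86)), (np.int64(240), np.int64(172), np.int64(88)), (np.int64(242), np.int64(175), np.int64(90)), (np.int64(240), np.int64(171), np.int64(89)), (np.int64(238), np.int64(168), np.int64(85)), (np.int64(240), np.int64(171), np.int64(89)), (np.int64(240), np.int64(172), np.int64(88)), (np.int64(224), np.int64(163), np.int64(97)), (np.int64(222), np.int64(161), np.int64(98))]
```

View pics/w7z.png

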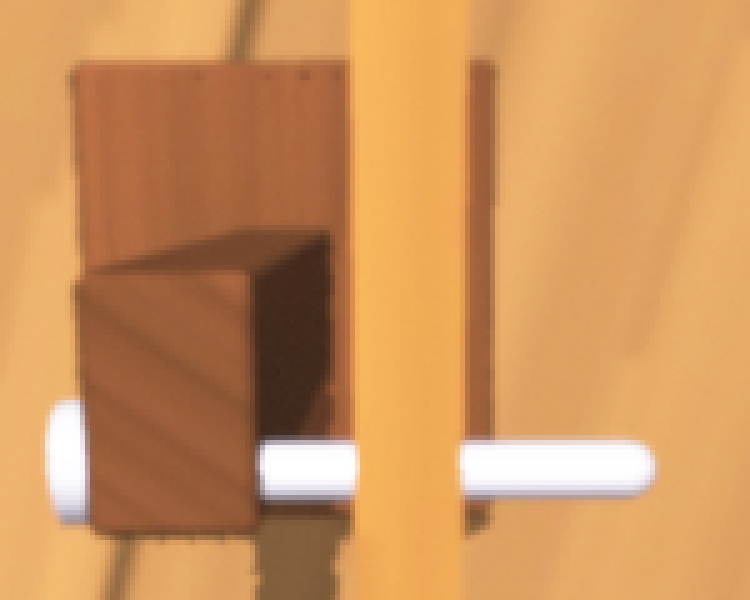

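step_arm --pt "0 0 0 0 0 5 0" --pt "0 0 0 0 0 10 0" --pt "0 0 0 0 0 15 0" --pt "0 0 0 0 0 18 0" --pt "0 0 0 0 0 19 0" --pt "0 0 0 0 0 19 0" --pt "0 0 0 0 0 19 0" --pt "0 0 0 0 0 19 0"

```text
time: 11.85
position: [0.5075, 0.1575, 0.2169]
tool_rot: [1.907, 2.497, 0.0]
ft_force: [0.6, -0.1, -1.6]
grip_width: 0.11
```

Run:
```python
from pin import *
p,T,st=pose();c=optics.get_calibration('wrist');im=snap('wrist','w8.png')
print(p.round(4),st['ft_force'],st['torque'])
a,P,Q=pin(im,c,.218)
for z in (.208,.213,.218,.222):
    X=onz(c,350,np.polyval(a,350),z);print(z,((T.T@(X-p))*1000).round(1))
cv2.imwrite('pics/w8z.png',cv2.resize(im[70:250,240:390,::-1],None,fx=4,fy=4,interpolation=cv2.INTER_NEAREST))
```

```text
[0.5075 0.1575 0.2169] [ 0.59910225 -0.05622173 -1.60373415] [-0.05617074 -0.19026364  0.00471547]
n 28 w 12.5 fit [-2.68199234e-02  1.79177203e+02] yaw 16.89846731339375
0.208 [34.1 19.9  8.9]
0.213 [35.1 19.4  3.9]
0.218 [36.1 18.9 -1.1]
0.222 [36.9 18.5 -5.1]
```

View pics/w8z.png

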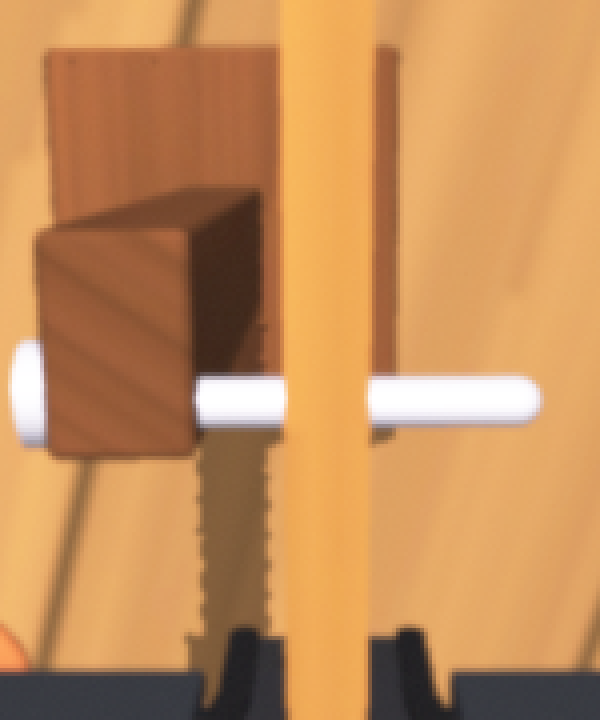

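step_arm --pt "0 0 0 0 0 1 0" --pt "0 0 0 0 0 2 0" --pt "0 0 0 0 0 3 0" --pt "0 0 0 0 0 3 0" --pt "0 0 0 0 0 3 0" --pt "0 0 0 0 0 3 0" --pt "0 0 0 0 0 3 0" --pt "0 0 0 0 0 3 0"

```text
time: 12.9
position: [0.5074, 0.1574, 0.2137]
tool_rot: [1.907, 2.497, -0.0]
ft_force: [-0.1, -0.1, -1.5]
grip_width: 0.11
```

step_arm --pt "0 0 0 0 0 0.5 0" --pt "0 0 0 0 0 1 0" --pt "0 0 0 0 0 1 0" --pt "0 0 0 0 0 1 0" --pt "0 0 0 0 0 1 0" --pt "0 0 0 0 0 1 0" --pt "0 0 0 0 0 1 0" --pt "0 0 0 0 0 1 0"

```text
time: 13.9
position: [0.5074, 0.1574, 0.2127]
tool_rot: [1.907, 2.497, -0.0]
ft_force: [-0.8, 0.8, -0.9]
grip_width: 0.106
```

step_arm --pt "0 0 0 0 0 0.5 0" --pt "0 0 0 0 0 1 0" --pt "0 0 0 0 0 1 0" --pt "0 0 0 0 0 1 0" --pt "0 0 0 0 0 1 0" --pt "0 0 0 0 0 1 0" --pt "0 0 0 0 0 1 0" --pt "0 0 0 0 0 1 0"

```text
time: 14.9
position: [0.5075, 0.1574, 0.2117]
tool_rot: [1.907, 2.497, -0.0]
ft_force: [-0.6, 0.8, -1.0]
grip_width: 0.113
```

step_arm --pt "0 0 0 0 0 0.5 0" --pt "0 0 0 0 0 1 0" --pt "0 0 0 0 0 1 0" --pt "0 0 0 0 0 1 0" --pt "0 0 0 0 0 1 0" --pt "0 0 0 0 0 1 0" --pt "0 0 0 0 0 1 0" --pt "0 0 0 0 0 1 0"

```text
time: 15.9
position: [0.5074, 0.1575, 0.2107]
tool_rot: [1.907, 2.497, -0.0]
ft_force: [-0.2, -0.8, -1.6]
grip_width: 0.109
```

Run:
```python
from h import *
p,T,st=pose();print(p,st['ft_force'],st['torque'])
```

```text
[0.50742971 0.15745869 0.21070667] [-0.15653565 -0.77240551 -1.60942515] [-0.01626878 -0.10475745 -0.02582056]
```

step_arm --pt "0 0 0 0 0 0.5 0" --pt "0 0 0 0 0 1 0" --pt "0 0 0 0 0 1 0" --pt "0 0 0 0 0 1 0" --pt "0 0 0 0 0 1 0" --pt "0 0 0 0 0 1 0" --pt "0 0 0 0 0 1 0" --pt "0 0 0 0 0 1 0"

```text
time: 16.9
position: [0.5076, 0.1574, 0.21]
tool_rot: [1.906, 2.496, 0.0]
ft_force: [-0.4, -1.9, 4.1]
grip_width: 0.113
```

step_arm --pt "0 0 0 0 0 0.5 0" --pt "0 0 0 0 0 1 0" --pt "0 0 0 0 0 1 0" --pt "0 0 0 0 0 1 0" --pt "0 0 0 0 0 1 0" --pt "0 0 0 0 0 1 0" --pt "0 0 0 0 0 1 0" --pt "0 0 0 0 0 1 0"

```text
time: 17.9
position: [0.5078, 0.1574, 0.2098]
tool_rot: [1.906, 2.496, 0.0]
ft_force: [-2.4, -2.2, 9.1]
grip_width: 0.114
```

step_arm --pt "0 0 0 0 0 -1.5 0" --pt "0 0 0 0 0 -3 0" --pt "0 0 0 0 0 -3 0" --pt "0 0 0 1 0 -3 0" --pt "0 0 0 2 0 -3 0" --pt "0 0 0 2.5 0 -3 0" --pt "0 0 0 2.5 0 -3 0" --pt "0 0 0 2.5 0 -3 0"

```text
time: 18.9
position: [0.5068, 0.1586, 0.2114]
tool_rot: [1.907, 2.496, -0.002]
ft_force: [-0.1, -4.0, -3.7]
grip_width: 0.111
```

Run:
```python
from pin import *
p,T,st=pose();c=optics.get_calibration('wrist');im=snap('wrist','w9.png')
print(p.round(4),st['ft_force'],st['torque'])
a,P,Q=pin(im,c,.218,338,364)
for u in (340,362):
    X=onz(c,u,np.polyval(a,u),.218);print(((T.T@(X-p))*1000).round(1))
s=snap('scene','s9.png');cv2.imwrite('pics/s9z.png',cv2.resize(s[90:210,290:420,::-1],None,fx=5,fy=5))
```

```text
[0.5068 0.1586 0.2114] [-0.1012995  -4.02632085 -3.68925883] [-1.40735495 -0.30660867  0.01940162]
n 26 w 13.0 fit [2.23715015e-16 1.73000000e+02] yaw 15.287939722872972
[35.2 12.1 -6.7]
[35.2 26.  -6.7]
```

View pics/s9z.png

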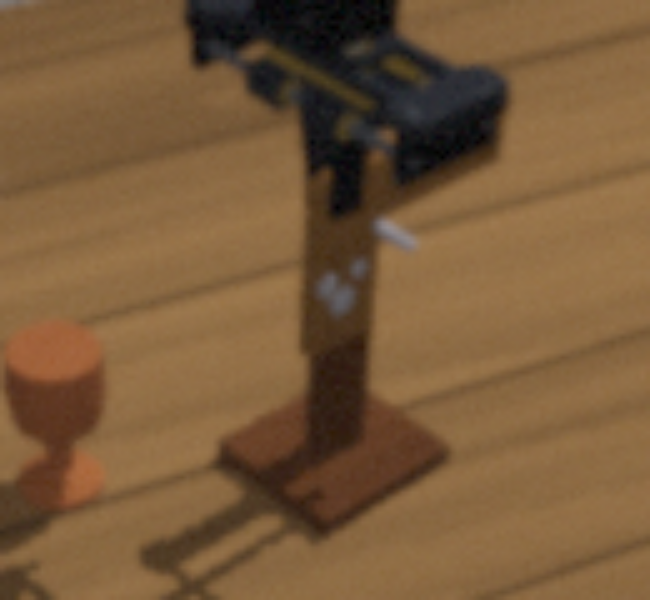

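Run:
```python
from h import *
p,T,st=pose();s=optics.get_calibration('scene')
im=cv2.imread('pics/s9.png');k=6;x0,y0=300,90
z=cv2.resize(im[y0:y0+90,x0:x0+110],None,fx=k,fy=k,interpolation=cv2.INTER_CUBIC)
cv2.imwrite('pics/s9b.png',z)
by=T[:,0];bx=T[:,1]
B=lambda x,y,zz:p+by*((y+58.2)/1000)+bx*(x/1000)+np.array([0,0,-.0687+zz/1000])
for a in ([5,-80,0],[5,-30,0],[5,-30,80],[5,80,80],[5,80,125],[5,-55,34],[-5,-80,0]):
    q=proj(s,B(*a));print(a,q.round(1),((q-[x0,y0])*k).round())
    cv2.circle(z,tuple(int(v) for v in ((q-[x0,y0])*k+2.5).round()),3,(0,255,255),-1)
cv2.imwrite('pics/s9c.png',z)
```

```text
[5, -80, 0] [351.8 161.8] [311. 431.]
[5, -30, 0] [363.5 155.4] [381. 393.]
[5, -30, 80] [365.  134.2] [390. 265.]
[5, 80, 80] [390.1 121.5] [541. 189.]
[5, 80, 125] [391.5 109. ] [549. 114.]
[5, -55, 34] [358.2 149.8] [349. 359.]
[-5, -80, 0] [349.6 160.2] [298. 421.]
```

View pics/s9c.png

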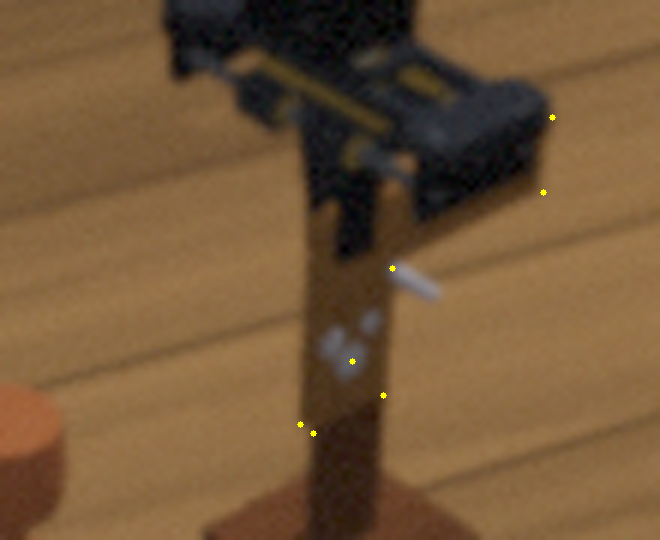

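step_arm --pt "0 0 0 -2 0 0 0" --pt "0 0 0 -4 0 0 0" --pt "0 0 0 -4.5 0 -1 0" --pt "0 0 0 -4.5 0 -2 0" --pt "0 0 0 -4.5 0 -2 0" --pt "0 0 0 -4.5 0 -2 0" --pt "0 0 0 -4.5 0 -2 0" --pt "0 0 0 -4.5 0 -2 0"

```text
time: 20.0
position: [0.5079, 0.1555, 0.2137]
tool_rot: [-1.907, -2.497, 0.0]
ft_force: [0.6, 0.7, -0.9]
grip_width: 0.113
```

Run:
```python
from pin import *
p,T,st=pose();c=optics.get_calibration('wrist');im=snap('wrist','w10.png')
print(p.round(5),st['ft_force'],st['torque'])
a,P,Q=pin(im,c,.218,338,364)
X=onz(c,350,np.polyval(a,350),.218);print(((T.T@(X-p))*1000).round(1))
# board width per row
for k in ('6','8','10'):
  m=cv2.imread(f'pics/w{k}.png')[:,:,::-1].astype(float)
  r=m[:,:,0]-m[:,:,2]
  for rows in ((5,25),(60,80),(110,130),(195,215)):
    L=r[rows[0]:rows[1],295:350].mean(0);Lf=cv2.resize(L[None],None,fx=10,fy=1,interpolation=cv2.INTER_CUBIC)[0]
    g=np.gradient(Lf);mid=275;i=np.argmax(g[:mid]);j=mid+np.argmin(g[mid:]);print(k,rows,295+i/10,295+j/10,(j-i)/10,end=' | ')
  print()
```

```text
[0.50795 0.15551 0.21369] [ 0.64431213  0.69732541 -0.86540239] [-0.031196   -0.15155288  0.0451508 ]
n 26 w 12.807692307692308 fit [-1.79487179e-02  1.74194872e+02] yaw 16.385429011349864
[38.  18.6 -4.3]
6 (5, 25) 309.5 334.4 24.9 | 6 (60, 80) 309.5 333.5 24.0 | 6 (110, 130) 310.5 333.4 22.9 | 6 (195, 215) 311.4 332.4 21.0 | 
8 (5, 25) 309.5 334.4 24.9 | 8 (60, 80) 309.5 333.5 24.0 | 8 (110, 130) 309.5 333.4 23.9 | 8 (195, 215) 306.5 332.4 25.9 | 
10 (5, 25) 309.4 334.4 25.0 | 10 (60, 80) 309.5 333.5 24.0 | 10 (110, 130) 309.5 333.4 23.9 | 10 (195, 215) 306.5 332.4 25.9 |
```

step_arm --pt "0 0 0 1 0 0 0" --pt "0 0 0 2 0 0 0" --pt "0 0 0 2.5 0 0 0" --pt "0 0 0 2.5 0 0 0" --pt "0 0 0 2.5 0 0 0" --pt "0 0 0 2.5 0 0 0" --pt "0 0 0 2.5 0 0 0" --pt "0 0 0 2.5 0 0 0"

```text
time: 21.05
position: [0.5073, 0.1579, 0.2137]
tool_rot: [1.907, 2.497, -0.0]
ft_force: [0.6, -0.3, -1.7]
grip_width: 0.113
```

step_arm --pt "0 0 0 0.5 0 0 0" --pt "0 0 0 1 0 0 0" --pt "0 0 0 1 0 0 0" --pt "0 0 0 1 0 0 0" --pt "0 0 0 1 0 0 0" --pt "0 0 0 1 0 0 0" --pt "0 0 0 1 0 0 0" --pt "0 0 0 1 0 0 0"

```text
time: 22.05
position: [0.5072, 0.1585, 0.2137]
tool_rot: [1.907, 2.496, -0.0]
ft_force: [0.7, -2.9, -0.8]
grip_width: 0.112
```

Run:
```python
from h import *
p,T,st=pose();print(p.round(5),st['ft_force'],st['torque'])
c=optics.get_calibration('wrist')
zt=p[2]-.0687+.125
for v in (15,70,120,205):
    X=onz(c,321,v,zt);print(v,np.linalg.norm(proj(c,X+T[:,1]*.005)-proj(c,X-T[:,1]*.005)).round(2),((T.T@(X-p))*1000).round(0))
```

```text
[0.5072  0.15851 0.21375] [ 0.72818437 -2.90599392 -0.80567345] [-0.79906519 -0.30165618 -0.03272604]
15 24.17 [113.   0. -56.]
70 23.29 [ 91.   0. -56.]
120 22.43 [ 70.   0. -56.]
205 20.81 [ 30.   0. -56.]
```

step_arm --pt "0 0 0 -3 0 0 0" --pt "0 0 0 -6 5 0 0" --pt "0 0 0 -6.1 16 0 0" --pt "0 0 0 -6.1 30 0 0" --pt "0 0 0 -6.1 44 0 0" --pt "0 0 0 -6.1 52 0 0" --pt "0 0 0 -6.1 54 0 0" --pt "0 0 0 -6.1 54 0 0"

```text
time: 23.05
position: [0.5606, 0.1674, 0.2136]
tool_rot: [-1.906, -2.497, 0.001]
ft_force: [0.1, -0.4, -1.0]
grip_width: 0.109
```

step_arm --pt "0 0 0 0 0 8 0" --pt "0 0 0 0 0 18 0" --pt "0 0 0 0 0 28 0" --pt "0 0 0 0 0 35 0" --pt "0 0 0 0 0 38.5 0" --pt "0 0 0 0 0 39 0" --pt "0 0 0 0 0 39 0" --pt "0 0 0 0 0 39 0"

```text
time: 24.05
position: [0.561, 0.1673, 0.1751]
tool_rot: [1.906, 2.497, 0.001]
ft_force: [0.6, 0.7, -0.7]
grip_width: 0.111
```

Run:
```python
from pin import *
p,T,st=pose();c=optics.get_calibration('wrist');im=snap('wrist','w11.png')
print(p.round(5),st['ft_force'],st['torque'],np.degrees(np.arctan2(T[1,0],T[0,0])))
s=snap('scene','s11.png');cv2.imwrite('pics/s11z.png',cv2.resize(s[90:210,290:420,::-1],None,fx=5,fy=5))
```

```text
[0.56098 0.16733 0.17507] [ 0.56273847  0.74646423 -0.71948335] [-0.07423099 -0.10370619 -0.02875107] 105.26981104701832
```

View pics/w11.png

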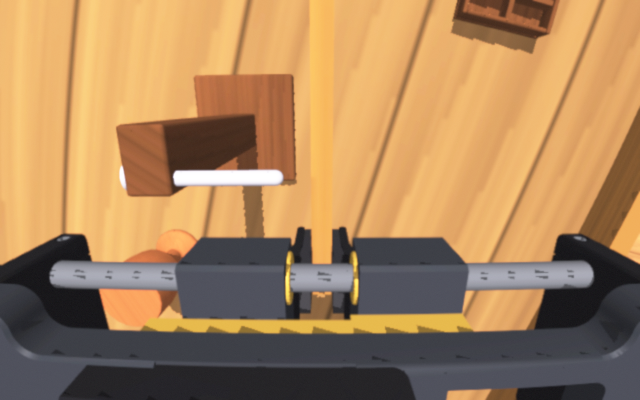

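View pics/s11z.png

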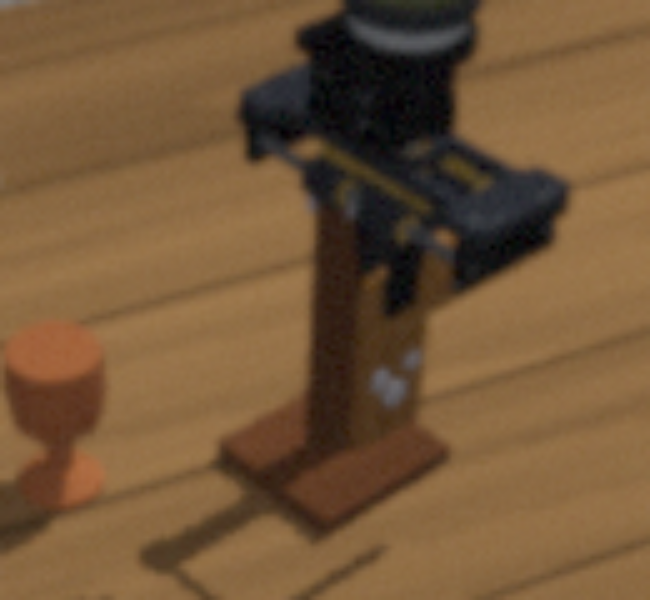

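Run:
```python
from pin import *
p,T,st=pose();c=optics.get_calibration('wrist');im=cv2.imread('pics/w11.png')[:,:,::-1].copy()
a,P,Q=pin(im,c,.218,182,276)
tip=onz(c,283.5,np.polyval(a,283),.218)
for X in (P,Q,tip):print(((T.T@(X-p))*1000).round(1))
```

```text
n 94 w 16.02127659574468 fit [-4.04580428e-04  1.77581808e+02] yaw 15.188765473806928
[ 40.6 -71.9 -43.1]
[ 40.6 -22.9 -43.1]
[ 40.6 -19.1 -43.1]
```

step_arm --pt "0 0 0 0 -4 0 0" --pt "0 0 0 0 -8 0 0" --pt "0 0 0 0 -11 0 0" --pt "0 0 0 0 -13 0 0" --pt "0 0 0 0 -14 0 0" --pt "0 0 0 0 -15 0 0" --pt "0 0 0 0 -16 0 0" --pt "0 0 0 0 -16 0 0"

```text
time: 25.15
position: [0.5453, 0.163, 0.1747]
tool_rot: [1.907, 2.497, -0.0]
ft_force: [-0.2, 0.1, -0.5]
grip_width: 0.107
```

step_arm --pt "0 0 0 0 -0.5 0 0" --pt "0 0 0 0 -1 0 0" --pt "0 0 0 0 -1.5 0 0" --pt "0 0 0 0 -2 0 0" --pt "0 0 0 0 -2 0 0" --pt "0 0 0 0 -2 0 0" --pt "0 0 0 0 -2 0 0" --pt "0 0 0 0 -2 0 0"

```text
time: 26.15
position: [0.5434, 0.1625, 0.1747]
tool_rot: [1.907, 2.497, -0.0]
ft_force: [0.3, 0.5, -1.0]
grip_width: 0.109
```

step_arm --pt "0 0 0 0 -0.5 0 0" --pt "0 0 0 0 -1 0 0" --pt "0 0 0 0 -1.5 0 0" --pt "0 0 0 0 -2 0 0" --pt "0 0 0 0 -2.5 0 0" --pt "0 0 0 0 -3 0 0" --pt "0 0 0 0 -3 0 0" --pt "0 0 0 0 -3 0 0"

```text
time: 27.15
position: [0.5405, 0.1617, 0.1747]
tool_rot: [1.907, 2.497, -0.0]
ft_force: [0.1, 0.3, -1.4]
grip_width: 0.109
```

step_arm --pt "0 0 0 0 -0.5 0 0" --pt "0 0 0 0 -1 0 0" --pt "0 0 0 0 -1.5 0 0" --pt "0 0 0 0 -2 0 0" --pt "0 0 0 0 -2.5 0 0" --pt "0 0 0 0 -3 0 0" --pt "0 0 0 0 -3 0 0" --pt "0 0 0 0 -3 0 0"

```text
time: 28.15
position: [0.5376, 0.1609, 0.1747]
tool_rot: [1.907, 2.497, -0.0]
ft_force: [0.0, -0.5, -0.7]
grip_width: 0.11
```

Run:
```python
from pin import *
p,T,st=pose();c=optics.get_calibration('wrist');im=snap('wrist','w12.png')
print(p.round(5),st['ft_force'],st['torque'])
cv2.imwrite('pics/w12z.png',cv2.resize(im[70:250,180:390,::-1],None,fx=3.5,fy=3.3))
```

```text
[0.5376  0.16091 0.17474] [ 0.02355412 -0.47243476 -0.67985403] [-0.05839662 -0.16593219 -0.03442893]
```

View pics/w12z.png

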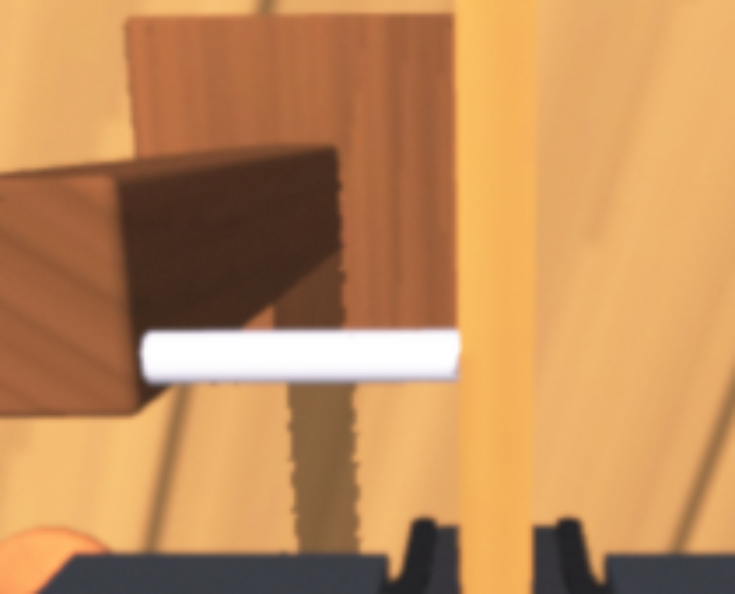

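step_arm --pt "0 0 0 0 -2 0 0" --pt "0 0 0 0 -4 0 0" --pt "0 0 0 0 -6 0 0" --pt "0 0 0 0 -8 0 0" --pt "0 0 0 0 -10 0 0" --pt "0 0 0 0 -12 0 0" --pt "0 0 0 0 -14 0 0" --pt "0 0 0 0 -15 0 0"

```text
time: 29.2
position: [0.523, 0.1569, 0.1748]
tool_rot: [1.906, 2.497, -0.0]
ft_force: [-0.2, -0.1, -2.6]
grip_width: 0.107
```

step_arm --pt "0 0 0 0 -2 0 0" --pt "0 0 0 0 -4 0 0" --pt "0 0 0 0 -6 0 0" --pt "0 0 0 0 -8 0 0" --pt "0 0 0 0 -10 0 0" --pt "0 0 0 0 -12 0 0" --pt "0 0 0 0 -14 0 0" --pt "0 0 0 0 -15 0 0"

```text
time: 30.2
position: [0.5086, 0.153, 0.1747]
tool_rot: [1.907, 2.497, -0.0]
ft_force: [0.1, 0.0, -1.5]
grip_width: 0.116
```

Run:
```python
from pin import *
p,T,st=pose();c=optics.get_calibration('wrist');im=snap('wrist','w13.png')
print(p.round(5),st['ft_force'],st['torque'])
cv2.imwrite('pics/w13z.png',cv2.resize(im[70:250,180:390,::-1],None,fx=3.5,fy=3.3))
s=snap('scene','s13.png');cv2.imwrite('pics/s13z.png',cv2.resize(s[90:210,290:420,::-1],None,fx=5,fy=5))
```

```text
[0.50856 0.15297 0.17474] [ 0.1404451   0.04083694 -1.51694591] [-0.04371276 -0.17282058 -0.02055967]
```

View pics/w13z.png

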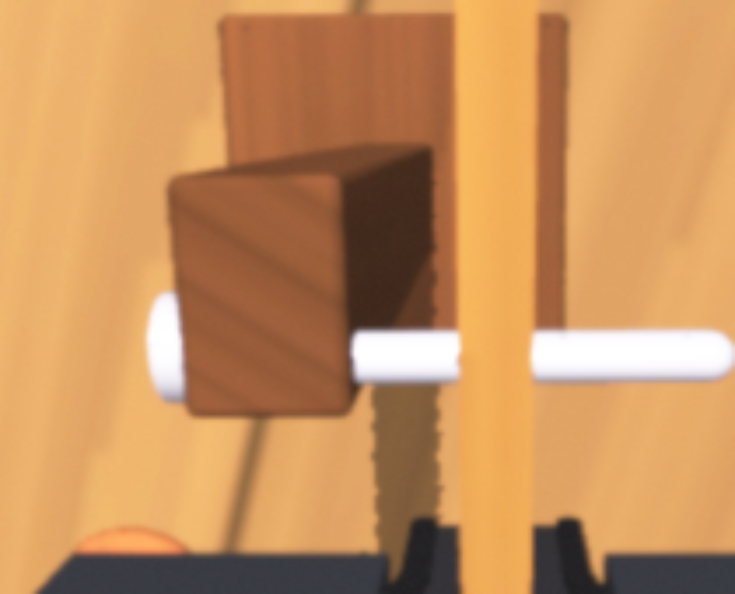

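View pics/s13z.png

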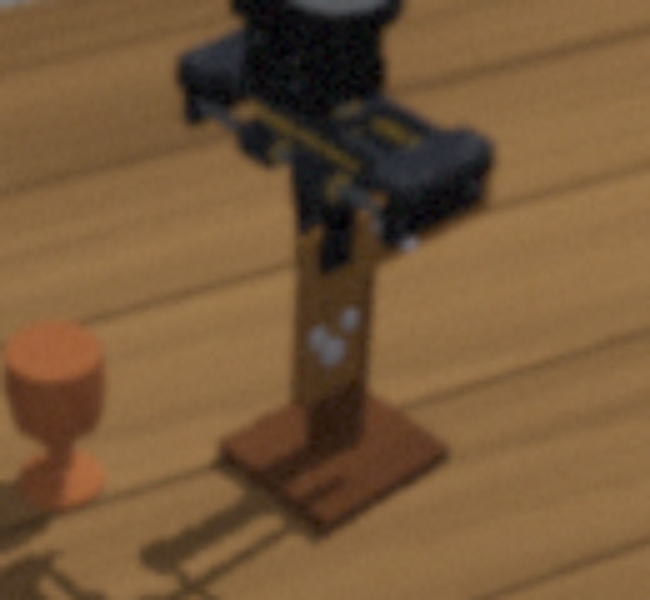

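step_arm --pt "0 0 0 0 -2 0 0" --pt "0 0 0 0 -4 0 0" --pt "0 0 0 0 -6 0 0" --pt "0 0 0 0 -8 0 0" --pt "0 0 0 0 -10 0 0" --pt "0 0 0 0 -11 0 0" --pt "0 0 0 0 -11 0 0" --pt "0 0 0 0 -11 0 0"

```text
time: 31.3
position: [0.4981, 0.1501, 0.1747]
tool_rot: [1.907, 2.497, 0.0]
ft_force: [0.3, 0.7, -1.8]
grip_width: 0.112
```

step_arm --pt "0 0 0 0 -0.5 0 0" --pt "0 0 0 0 -1 0 0" --pt "0 0 0 0 -1.5 0 0" --pt "0 0 0 0 -2 0 0" --pt "0 0 0 0 -2 0 0" --pt "0 0 0 0 -2 0 0" --pt "0 0 0 0 -2 0 0" --pt "0 0 0 0 -2 0 0"

```text
time: 32.3
position: [0.4961, 0.1496, 0.1747]
tool_rot: [-1.907, -2.497, 0.0]
ft_force: [-0.8, 0.1, -1.1]
grip_width: 0.115
```

step_arm --pt "0 0 0 0 -0.3 0 0" --pt "0 0 0 0 -0.6 0 0" --pt "0 0 0 0 -1 0 0" --pt "0 0 0 0 -1 0 0" --pt "0 0 0 0 -1 0 0" --pt "0 0 0 0 -1 0 0" --pt "0 0 0 0 -1 0 0" --pt "0 0 0 0 -1 0 0"

```text
time: 33.3
position: [0.4952, 0.1493, 0.1747]
tool_rot: [1.907, 2.497, -0.0]
ft_force: [-0.3, 0.1, -1.2]
grip_width: 0.107
```

step_arm --pt "0 0 0 0 -0.3 0 0" --pt "0 0 0 0 -0.6 0 0" --pt "0 0 0 0 -1 0 0" --pt "0 0 0 0 -1 0 0" --pt "0 0 0 0 -1 0 0" --pt "0 0 0 0 -1 0 0" --pt "0 0 0 0 -1 0 0" --pt "0 0 0 0 -1 0 0"

```text
time: 34.3
position: [0.4942, 0.1491, 0.1747]
tool_rot: [1.907, 2.497, -0.0]
ft_force: [-0.1, 0.1, -1.6]
grip_width: 0.109
```

Run:
```python
from pin import *
p,T,st=pose();c=optics.get_calibration('wrist');im=snap('wrist','w14.png')
print(p.round(5),st['ft_force'],st['torque'])
cv2.imwrite('pics/w14z.png',cv2.resize(im[70:250,180:390,::-1],None,fx=3.5,fy=3.3))
```

```text
[0.49417 0.14907 0.17472] [-0.09304278  0.14085006 -1.60013667] [-0.06481881 -0.08940705  0.01523508]
```

View pics/w14z.png

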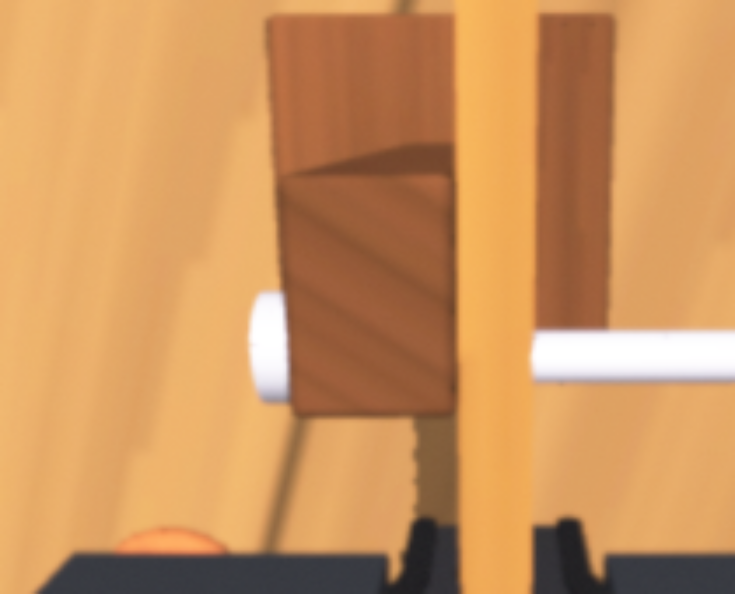

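step_arm --pt "0 0 0 0 -0.3 0 0" --pt "0 0 0 0 -0.6 0 0" --pt "0 0 0 0 -1 0 0" --pt "0 0 0 0 -1 0 0" --pt "0 0 0 0 -1 0 0" --pt "0 0 0 0 -1 0 0" --pt "0 0 0 0 -1 0 0" --pt "0 0 0 0 -1 0 0"

```text
time: 35.35
position: [0.4937, 0.1489, 0.1748]
tool_rot: [1.906, 2.496, 0.001]
ft_force: [5.1, 1.2, -3.8]
grip_width: 0.109
```

step_arm --pt "0 0 0 0 0.5 0 0" --pt "0 0 0 0 0.5 0.3 0" --pt "0 0 0 0 0.5 0.6 0" --pt "0 0 0 0 0.5 0.9 0" --pt "0 0 0 0 0.5 1 0" --pt "0 0 0 0 0.5 1 0" --pt "0 0 0 0 0.5 1 0" --pt "0 0 0 0 0.5 1 0"

```text
time: 36.35
position: [0.4937, 0.149, 0.1738]
tool_rot: [1.907, 2.497, 0.0]
ft_force: [2.4, 1.1, -0.1]
grip_width: 0.111
```

step_arm --pt "0 0 0 0 0 0.2 0" --pt "0 0 0 0 0 0.4 0" --pt "0 0 0 0 0 0.5 0" --pt "0 0 0 0 0 0.5 0" --pt "0 0 0 0 0 0.5 0" --pt "0 0 0 0 0 0.5 0" --pt "0 0 0 0 0 0.5 0" --pt "0 0 0 0 0 0.5 0"

```text
time: 37.35
position: [0.4937, 0.1489, 0.1732]
tool_rot: [1.907, 2.497, -0.0]
ft_force: [3.8, 1.1, 0.8]
grip_width: 0.108
```

step_arm --pt "0 0 0 0 0.4 0 0" --pt "0 0 0 0 0.5 0 0" --pt "0 0 0 0 0.5 0 0" --pt "0 0 0 0 0.5 0 0" --pt "0 0 0 0 0.5 0 12" --pt "0 0 0 0 0.5 0 14" --pt "0 0 0 0 0.5 0 17" --pt "0 0 0 0 0.5 0 20" --newtons 8

```text
time: 38.35
position: [0.4941, 0.149, 0.1732]
tool_rot: [-1.907, -2.497, 0.0]
ft_force: [0.6, -0.1, 0.1]
grip_width: 0.214
```

Run:
```python
from pin import *
p,T,st=pose();c=optics.get_calibration('wrist');im=snap('wrist','w15.png')
print(p.round(5),st['ft_force'],st['torque'],st['grip_width'])
cv2.imwrite('pics/w15z.png',cv2.resize(im[70:320,180:460,::-1],None,fx=2.8,fy=2.4))
```

```text
[0.49408 0.14905 0.1732 ] [ 0.63815509 -0.08201365  0.06519575] [-0.02000013 -0.09948043 -0.03468788] 0.21360273855078024
```

View pics/w15z.png

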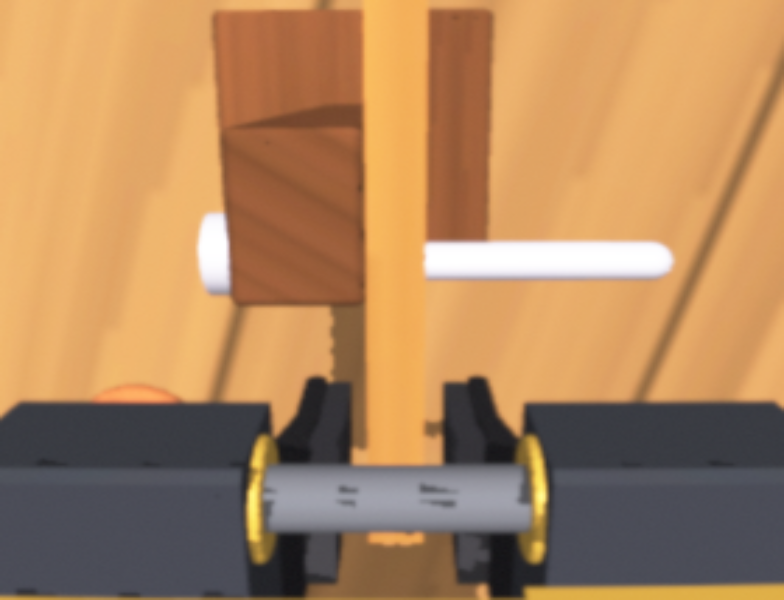

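step_arm --pt "0 0 0 0 0 0 30" --pt "0 0 0 0 0 0 40" --pt "0 0 0 0 0 0 40" --pt "0 0 0 0 0 -5 40" --pt "0 0 0 0 0 -15 40" --pt "0 0 0 0 0 -30 40" --pt "0 0 0 0 0 -50 40" --pt "0 0 0 0 0 -70 40"

```text
time: 39.4
position: [0.4945, 0.1492, 0.245]
tool_rot: [1.906, 2.496, 0.001]
ft_force: [0.5, -0.5, -0.3]
grip_width: 0.455
```

step_arm --pt "0 0 0 -20 0 -20 40" --pt "0 0 0 -45 0 -40 40" --pt "0 0 0 -70 0 -50 40" --pt "0 0 0 -90 0 -60 40" --pt "0 0 0 -100 0 -60 40" --pt "0 0 0 -100 0 -60 40" --pt "0 0 0 -100 0 -60 40" --pt "0 0 0 -100 0 -60 40"

```text
time: 40.4
position: [0.5201, 0.0536, 0.3029]
tool_rot: [-1.904, -2.498, 0.001]
ft_force: [0.1, 0.1, 0.0]
grip_width: 0.457
```

Run:
```python
from h import *
s=snap('scene','s16.png');t=snap('top','t16.png');w=snap('wrist','w16.png')
cv2.imwrite('pics/s16z.png',cv2.resize(s[90:210,290:420,::-1],None,fx=5,fy=5))
s2=snap('scene','s17.png');print(np.abs(s.astype(int)-s2)[110:200,320:410].max(),ctrl.get_state()['time'])
```

```text
20 40.6
```

View pics/s16z.png

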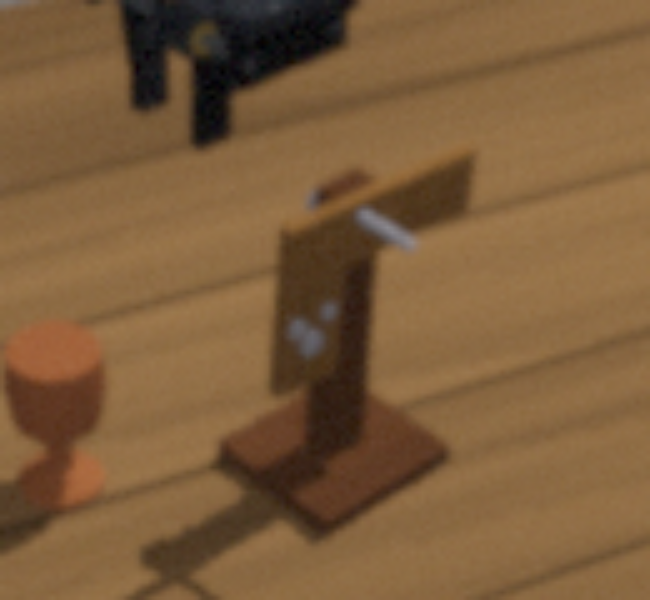

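View pics/w16.png

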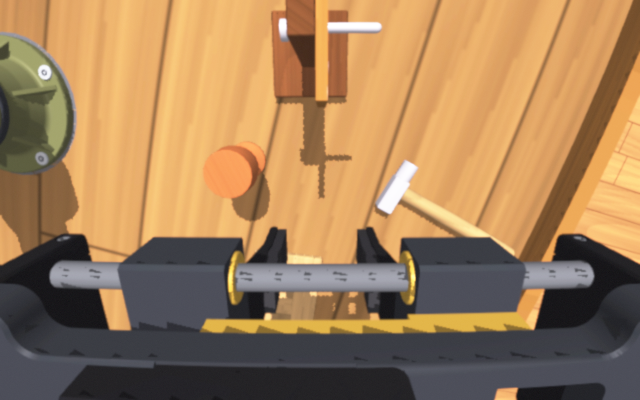

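Run:
```python
from h import *
s=optics.get_calibration('scene');yaw=np.radians(15.3);bx=np.array([np.cos(yaw),np.sin(yaw),0]);by=np.array([-np.sin(yaw),np.cos(yaw),0])
im=cv2.imread('pics/s17.png');a=cv2.imread('pics/s16.png');d=cv2.absdiff(im,a)[110:200,320:410].astype(float);print('mean diff',d.mean(),'bg',cv2.absdiff(im,a)[220:300,400:500].mean())
k=8;x0,y0=335,105;z=cv2.resize(im[y0:y0+75,x0:x0+60],None,fx=k,fy=k,interpolation=cv2.INTER_CUBIC)
# hole b centre: pin point near root
root=np.array([.479,.187,.2164]);h=root+bx*.005
for th,col in ((0,(0,255,255)),(4,(0,0,255)),(-4,(255,0,0))):
  t=np.radians(th)
  for x,y,zz in ((5,-80,0),(5,-30,0),(5,-80,125),(5,80,125),(5,80,80)):
    u,v=(y+20)/1000,(zz-112)/1000
    X=h+bx*(x/1000)+by*(u*np.cos(t)-v*np.sin(t))+np.array([0,0,u*np.sin(t)+v*np.cos(t)])
    q=(proj(s,X)-[x0,y0]+.5)*k;cv2.circle(z,tuple(int(i) for i in q),3,col,-1)
cv2.imwrite('pics/s17z.png',z)
```

```text
mean diff 2.251769547325103 bg 2.0775
```

View pics/s17z.png

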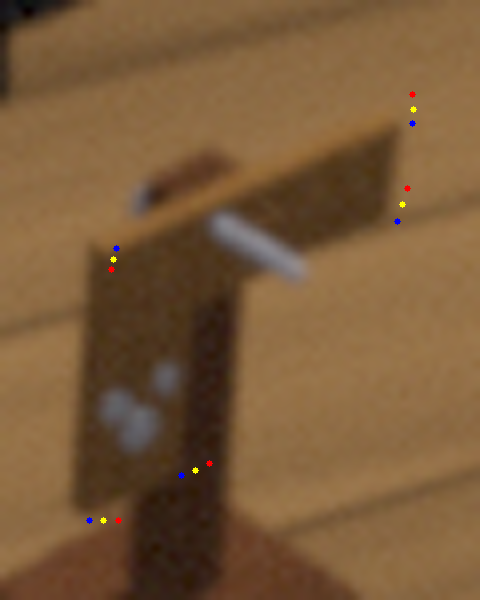

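Run:
```python
from h import *
S=np.mean([optics.get_image('scene').astype(float) for _ in range(8)],0)
W=np.mean([optics.get_image('top').astype(float) for _ in range(4)],0)
np.save('S.npy',S);np.save('W.npy',W)
x0,y0,k=335,105,10
z=cv2.resize(S[y0:y0+60,x0:x0+60],None,fx=k,fy=k,interpolation=cv2.INTER_CUBIC)
z=np.clip((z-30)*2,0,255);cv2.imwrite('pics/avg.png',z[:,:,::-1])
z=cv2.resize(W[190:250,225:285],None,fx=k,fy=k,interpolation=cv2.INTER_CUBIC)
cv2.imwrite('pics/avgt.png',np.clip((z-20)*2,0,255)[:,:,::-1])
```

```text
[ WARN:0@12.933] global loadsave.cpp:1063 imwrite_ Unsupported depth image for selected encoder is fallbacked to CV_8U.
```

View pics/avg.png

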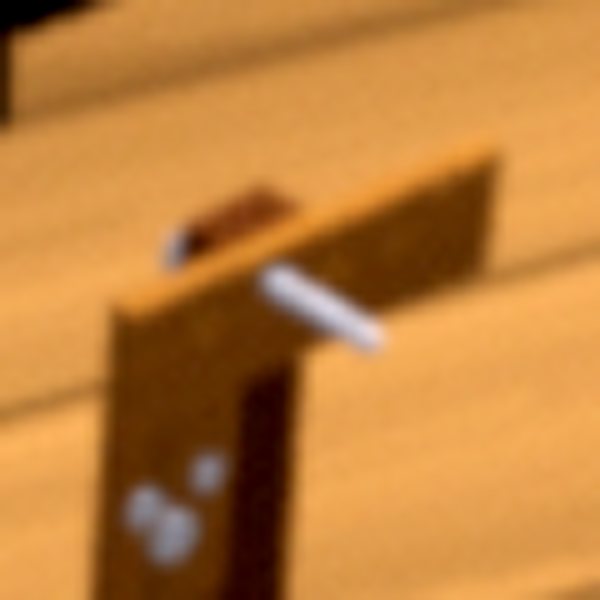

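View pics/avgt.png

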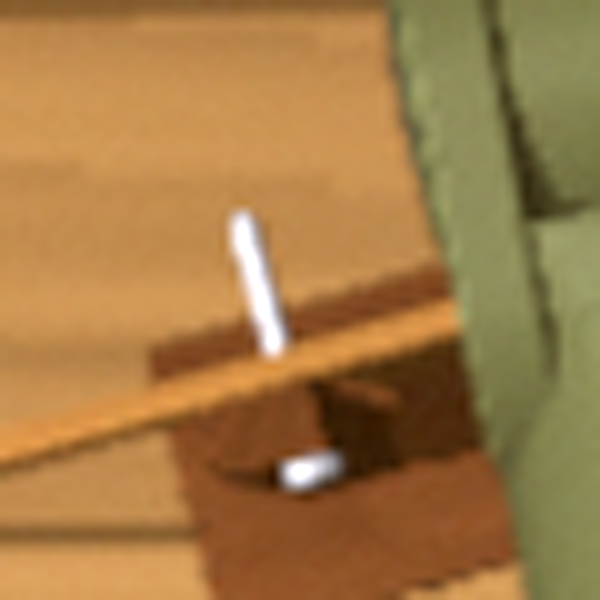

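Run:
```python
from h import *
s=optics.get_calibration('scene');yaw=np.radians(15.3);bx=np.array([np.cos(yaw),np.sin(yaw),0]);by=np.array([-np.sin(yaw),np.cos(yaw),0])
root=np.array([.479,.187,.2164])
px=lambda x,y:(335+(x+.5)/10-.5,105+(y+.5)/10-.5)
def f(q):
    X=onplane(s,*q,root+bx*.010,bx);return np.array([(X-root)@by,X[2]])*1000
A,B,C,D,P=[f(px(*q)) for q in ((112,315),(497,165),(487,272),(245,385),(275,275))]
E_=f((335+77/8,105+508/8))
for n,v in zip('ABCDPE',(A,B,C,D,P,E_)):print(n,v.round(1))
ang=lambda a,b:np.degrees(np.arctan2(b[1]-a[1],b[0]-a[0]))
print('AB',ang(A,B),np.linalg.norm(B-A),'DC',ang(D,C),np.linalg.norm(C-D),'CB-90',ang(C,B)-90,np.linalg.norm(B-C),'EA-90',ang(E_,A)-90,np.linalg.norm(A-E_))
```

```text
A [-72.1 237.8]
B [ 92.4 221.7]
C [ 93.  181.1]
D [-15.  186.4]
P [ -4.9 222.5]
E [-72.5 115.6]
AB -5.572990829567189 165.2868867281793 DC -2.7930506116860827 108.13076203385525 CB-90 0.8730618780266042 40.65785048376783 EA-90 -0.16491341914630198 122.22952265454363
```

step_arm --pt "0 0 0 0 25 -8 40" --pt "6 0 0 25 76 -8 40" --pt "15 0 0 55 76 -8 40" --pt "24 0 0 85 76 -8 40" --pt "30 0 0 105 76 -8 40" --pt "30 0 0 105 76 -8 40" --pt "30 0 0 105 76 -8 40" --pt "30 0 0 105 76 -8 40"

```text
time: 42.2
position: [0.5565, 0.1742, 0.3057]
tool_rot: [-1.718, -2.245, 0.5]
ft_force: [-0.8, 0.2, 0.1]
grip_width: 0.46
```

Run:
```python
from h import *
p,T,st=pose();c=optics.get_calibration('wrist');im=snap('wrist','w18.png');np.save('c18.npy',c,allow_pickle=True)
print(p.round(4),T.round(3),st['time'],np.abs(st['qd']).max())
cv2.imwrite('pics/w18z.png',cv2.resize(im[0:235,180:420,::-1],None,fx=2.5,fy=2.5,interpolation=cv2.INTER_CUBIC))
```

```text
[0.5565 0.1742 0.3057] [[-0.26   0.872 -0.414]
 [ 0.966  0.237 -0.107]
 [ 0.004 -0.427 -0.904]] 42.2 0.163500613755467
```

View pics/w18z.png

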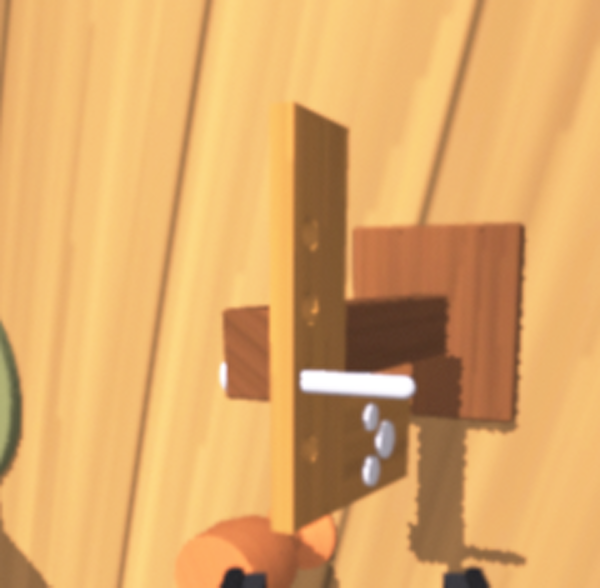

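Run:
```python
from h import *
for _ in range(6): c=optics.get_calibration('wrist');im=optics.get_image('wrist')
p,T,st=pose();print(np.abs(st['qd']).max(),T[:,2].round(3))
x0,k=260,5
cv2.imwrite('pics/w19a.png',cv2.resize(im[20:140,x0:x0+120,::-1],None,fx=k,fy=k,interpolation=cv2.INTER_CUBIC))
cv2.imwrite('pics/w19b.png',cv2.resize(im[120:235,x0:x0+120,::-1],None,fx=k,fy=k,interpolation=cv2.INTER_CUBIC))
import pickle;pickle.dump(c,open('c19.pkl','wb'))
```

```text
0.010921095290716094 [-0.414 -0.103 -0.904]
```

View pics/w19a.png

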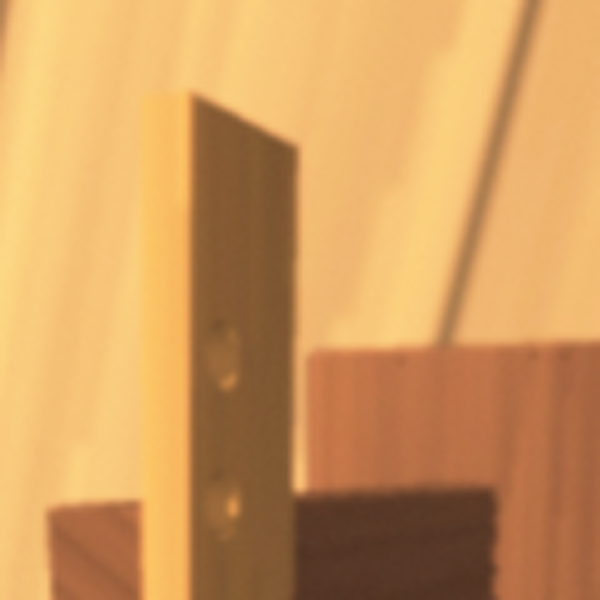

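View pics/w19b.png

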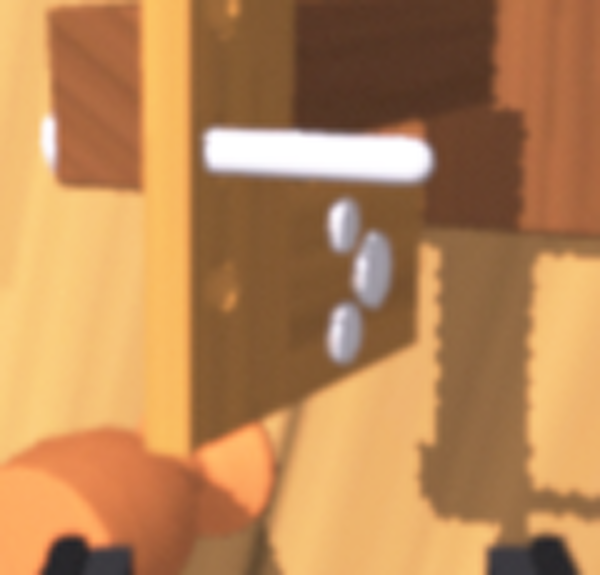

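Run:
```python
from h import *
import pickle;c=pickle.load(open('c19.pkl','rb'))
bxy=np.radians(15.2);bx=np.array([np.cos(bxy),np.sin(bxy),0]);by=np.array([-np.sin(bxy),np.cos(bxy),0]);root=np.array([.479,.187,.2164])
a=lambda x,y:(260+(x+.5)/5-.5,20+(y+.5)/5-.5); b=lambda x,y:(260+(x+.5)/5-.5,120+(y+.5)/5-.5)
for off in (.008,.010,.012):
  f=lambda q:(lambda X:np.array([(X-root)@by,X[2]])*1000)(onplane(c,*q,root+bx*off,bx))
  A,B,C,D,hd,hc,ha=[f(q) for q in (b(191,451),a(191,93),a(298,147),b(416,342),a(224,357),a(224,504),b(224,288))]
  ang=lambda u,v:np.degrees(np.arctan2(v[1]-u[1],v[0]-u[0]))
  print(off,A.round(1),B.round(1),C.round(1),D.round(1),'AB',ang(A,B).round(2),np.linalg.norm(A-B).round(1),'CB',(ang(C,B)-90).round(2),np.linalg.norm(C-B).round(1),'DA',(ang(D,A)-90).round(2),np.linalg.norm(A-D).round(1),'holes',ang(ha,hd).round(2),np.linalg.norm(ha-hd).round(1))
print(ctrl.get_state()['time'])
```

```text
0.008 [-59.3 228.8] [101.1 222.2] [ 99.  177.7] [-65.3 104.6] AB -2.35 160.5 CB -2.67 44.5 DA -2.76 124.4 holes -1.84 84.5
0.01 [-58.  232.3] [100.2 225.8] [ 98.2 181.9] [-63.9 109.7] AB -2.35 158.4 CB -2.67 43.9 DA -2.76 122.7 holes -1.84 83.4
0.012 [-56.6 235.7] [ 99.4 229.3] [ 97.4 186.1] [-62.5 114.9] AB -2.35 156.2 CB -2.67 43.3 DA -2.76 121.0 holes -1.84 82.3
42.55
```

Run:
```python
from h import *
print(ctrl.close_job())
```

```text
the job is handed in; nothing more can be done
None
```

The board is hanging on the pin by hole b, home against the post with its pendants facing outward. I let go of it and handed the job in at about 42.6 s. The interface reported no verdict.

**What I did**
- I lifted the board out of the rack and felt for the pin with the bar's lower edge and inner corner. The largest force was about 10 N, against the 18 N limit.
- I slid hole b along the pin without measurable resistance until I felt about 5 N of contact with the post. Then I lowered the board until the pin took the weight, opened the fingers and backed away.

**Last checks**
- **Which hole:** the final wrist picture shows the pin through hole b.
- **Level:** the bar's +y end sits about 2.4° low (limit 6°). The separate edge and hole fits gave 1.8° to 2.8°, and the measured lengths came within about 1 mm of the true ones.
- **Rest and contact:** the board looked the same in two successive pictures, and the arm is clear with no force on it.

**What failed or disagreed**
- **First grasp:** it closed on nothing, because the fingertips sat about 28 mm higher in the pictures than the stated TCP. I grasped again lower.
- **Pin's sideways position:** the wrist camera and the touch readings differed by about 2 to 3 mm. I went by touch.
- **Scene-camera tilt:** a rough estimate scattered from +0.9° to −5.6°. I preferred the close wrist view.
- **Gap at the post:** I judged it by contact and by eye, and did not measure it after letting go.

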